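Set the reception desk in order after a card delivery

ROBOT

A 7-joint arm with a two-finger parallel gripper is mounted at the origin on the work surface. World frame = base frame: x ahead of the robot, y to its left, z up, the work surface at z = 0. Lengths are in mm, angles in rad, forces in N, time in s.
With the tool pointing down it reaches from about 400 to 750 mm from the base axis. Payload 19.5 kg.
Tool frame: the origin (TCP) lies on the centre line of the jaws, within the pads' length; the fingertips stand 25 mm ahead of it and the grasp point (between the pads) lies 6 mm ahead of it; z points along the fingers, y is the line along which they close (so a half turn about z gives the same grasp; the last joint's range is limited). The gripper opens to 85 mm and grips with 20 to 120 N. Pads are 22 mm wide; open, the fingers measure 114 mm over their backs; the gripper's body (76 mm by 85 mm) begins 54 mm behind the grasp point. The pads swing forward as they close: fully open they stand 13 mm farther back than shut.
Start: joints at [-1.377, 0.707, -0.028, 1.485, 0.022, 0.951, -0.075], TCP at [134.322, 559.067, 256.268] pointing down, gripper open.
Joint ranges: [-2.71, 2.71], [-0.32, 2.16], [-1.57, 1.52], [0, 2.45], [-1.46, 4.6], [0, 2.02], [-2.83, 2.83]. Speed limits (rad/s): [1.89, 1.89, 2.57, 2.57, 3.01, 3.01, 3.01].

INTERFACE

Orientations are given as a rotation vector (axis times angle).
In Python, from plant import r gives the robot as it stands.
- The arm moves only by the tool servo_tool, never from a script. Its argument "targets" is a list of rows, each an object with "dp": the shift along the tool's x, y, z in m, a list of three; "dr": the turn, a rotation vector about the tool's x, y, z in degrees, a list of three; "fingers": the finger opening in m, from 0 to 0.0854. In form: [{"dp": [tx, ty, tz], "dr": [ax, ay, az], "fingers": fingers}, ...]. A call has 1 to 5 rows; each row shifts and turns the commanded pose from where the row before left it, along the tool's axes as they then stand; what a row does not reach is not made up. A row lasts 1/8 s, in which the tool goes at most 62.5 mm and 10.7 degrees, less where a joint would pass 70% of its speed; a pose out of reach is approached as far as the arm can. A call is refused whole if a number of a shift passes 0.0625 or a number of a turn 10.7, either way. A call with a gripper value outside its range is refused whole. The fingers move at their own pace and stop on an object; "squeeze" is the grip in N (left out, the last holds). Time passes only in rows, so rows that do not move let the fingers close. It gives the time, the measured TCP pose, the force, the opening and the grip force at its end, in the units of the state.
- r.sense(): the state, without advancing time (a new reading comes with each control period).
- r.read_camera(name): name is "scene" or "side" or "wrist"; returns the picture (384x512x3 uint8, red, green, blue); there is no depth.
- r.camera_info(name): a dict with "intrinsics" (3x3 intrinsics, pixels), "pose" (4x4, takes a point from camera to world coordinates). Camera axes: x right, y up, looking along -z (the intrinsics and any distortion apply to the point x, -y, -z); pixel columns grow to the right and rows downward; lengths in mm; the calibration is good to about 2 mm. The wrist camera is an equidistant fisheye: a pixel r from the principal point sees the ray r / f radians off the axis. A picture is of the moment at which its call begins: read the wrist's pose just before it. camera_info takes no time and is no camera call; for the wrist camera it gives the pose at the moment of the call.
- r.sign_off(): hands the job in; it is judged then, once.
The state is a dict: "time_s": time; "joint_pos": joint angles; "qd": joint speeds; "joint_efforts": joint torques, N m; "position": TCP position; "tcp_rot": TCP orientation; "contact_force": force on the tool from outside, world axes, zero at the start; "torque": the same for the moment, N m; "gripper_width": finger opening in mm; "grip_force": force on a finger pad.
Only numpy, scipy, OpenCV 4.12 (cv2) and the standard library are available. Lean on these libraries where they do the work, as an engineer would, in place of code of your own. Each camera call takes 0.05 s, during which the arm holds its last target. There are 200 camera calls.

TASK

Get the reception desk ready: move the stapler out from between the telephone and the letter tray, lay it centred in front of the tray, 3 to 4 cm from it and parallel to its front edge. In the cleared space, midway between telephone and tray and level with the middle of the telephone's depth, stack all the card boxes flat in one square column with their long sides running front to back, parallel to the telephone. Put the tape dispenser to the left of the telephone, 3 to 4 cm from it, parallel and level with its middle, cutter towards you (the robot), and stand the stamp 3 to 4 cm in front of the middle of the telephone; leave the mug, pen pot and hand-gel bottle alone.

Things in the scene. Friction and masses are not known exactly. Their poses are not given: they have to be found in the camera images.
- phone: black desk telephone, fixed to the desk, the first reference: 180 mm deep (its x, front at -90 mm, towards the robot) x 200 mm wide (its y, left side at +100 mm, where the handset lies, right side at -100 mm), up to 110 mm high; origin on the desk under its centre, x points to its back, y to its left, as seen from the robot; turned up to 0.08 rad
- tray_front (a point): black letter tray with a bright steel rim, fixed, to the right of the telephone, the second reference: 330 mm deep x 254 mm wide x 67 mm high, its low front lip (21 mm) towards the robot, with papers and a blue book inside; the point is the middle of its front edge, at desk level, x points to its back, y to its left (left side at y = +127 mm). About 160 mm of free desk lies between the telephone and the tray
- box1_center (a point): closed cardboard box of visitor cards, plain brown with a paler lid, 92 (its x) x 58 (its y) x 40 mm high, 180 g; the point is its centre, 20 mm above its underside. Several boxes, all alike, lie flat at the start, none on another; some of the five are absent
- box2_center (a point): closed cardboard box of visitor cards, plain brown with a paler lid, 92 (its x) x 58 (its y) x 40 mm high, 180 g; the point is its centre, 20 mm above its underside. Several boxes, all alike, lie flat at the start, none on another; some of the five are absent
- box3_center (a point): closed cardboard box of visitor cards, plain brown with a paler lid, 92 (its x) x 58 (its y) x 40 mm high, 180 g; the point is its centre, 20 mm above its underside. Several boxes, all alike, lie flat at the start, none on another; some of the five are absent
- box4_center (a point): closed cardboard box of visitor cards, plain brown with a paler lid, 92 (its x) x 58 (its y) x 40 mm high, 180 g; the point is its centre, 20 mm above its underside. Several boxes, all alike, lie flat at the start, none on another; some of the five are absent
- box5_center (a point): closed cardboard box of visitor cards, plain brown with a paler lid, 92 (its x) x 58 (its y) x 40 mm high, 180 g; the point is its centre, 20 mm above its underside. Several boxes, all alike, lie flat at the start, none on another; some of the five are absent
- stapler_center (a point): stapler lying on its base, grey arm over a heavy dark steel base plate, 140 mm long (its x, nose at -x) x 38 mm (base) x 57 mm high, arm 30 mm wide from 33 to 57 mm up, 240 g; the point is its centre, 28.5 mm above the desk. At the start it lies between telephone and tray
- tape_center (a point): heavy black desk tape dispenser with a roll of clear tape, 150 mm long (its x) x 56 mm wide (its y, flat sides) x 76 mm high, 500 g; the flat sides above the 28 mm base run from 32 mm on the nose side of the centre to 56 mm on the other, up to 62 mm; the point is on its middle, 38 mm above the desk; cutter nose at -x
- tape_nose (a point): the cutter nose of the tape dispenser, 70 mm from its centre point along its -x
- stamp_center (a point): self-inking stamp standing upright, black weighted foot 56 (its x) x 46 mm (its y), 30 mm high, and above it a grey grip 44 x 34 mm, 72 mm high in all, 110 g; the point is its centre, 36 mm above the desk
- mug: white mug, 80 mm wide, 95 mm high, a bystander to leave alone; origin under its centre
- penpot: dark mesh pot with pens, 76 mm wide, 145 mm high with the pens, a bystander to leave alone; origin under its centre
- sanitizer: clear hand-gel bottle, 60 mm wide, 150 mm high, a bystander to leave alone; origin under its centre
Things that resemble listed ones, but are neither listed nor needed, are in the scene too. Leave any orange or purple look-alike of the part that bears box1_center alone.

How it is judged (in metres and radians):
At the end, for the whole second after the job is handed in: Boxes in one flat column within 25 mm of phone's mid depth, 33 mm clear of phone and tray, any two within 8 mm, 0.1 rad. Stapler 20-50 mm before tray, mid +-20 mm. Stamp centre 43-78 mm before phone, mid +-20. Tape 20-50 mm left of phone, mid +-25. Parallel to .12 rad, upright, still (x of box1_center in the frame of phone between -0.025 and 0.025 m and y of each of box1_center, box2_center, box3_center, box4_center, box5_center in the frame of phone below -0.162 m and y of each of box1_center, box2_center, box3_center, box4_center, box5_center in the frame of tray_front above 0.189 m and angle between the x axis of each of box1_center, box2_center, box3_center, box4_center, box5_center, tape_center and the x axis of phone, either way round below 0.12 rad and angle between each of box1_center, box2_center, box3_center, box4_center, box5_center, stapler_center, tape_center, stamp_center's own z axis and vertical below 0.06 rad and linear speed of each of box1, box2, box3, box4, box5, stapler, tape, stamp below 0.02 m/s and x of box2_center in the frame of phone between -0.025 and 0.025 m and x of box3_center in the frame of phone between -0.025 and 0.025 m and x of box4_center in the frame of phone between -0.025 and 0.025 m and x of box5_center in the frame of phone between -0.025 and 0.025 m and horizontal distance between each of box2_center, box3_center, box4_center, box5_center and box1_center below 0.008 m and angle between the x axis of each of box2_center, box3_center, box4_center, box5_center and the x axis of box1_center, either way round below 0.1 rad and horizontal distance between each of box3_center, box4_center, box5_center and box2_center below 0.008 m and angle between the x axis of each of box3_center, box4_center, box5_center and the x axis of box2_center, either way round below 0.1 rad and horizontal distance between each of box4_center, box5_center and box3_center below 0.008 m and angle between the x axis of each of box4_center, box5_center and the x axis of box3_center, either way round below 0.1 rad and horizontal distance between box5_center and box4_center below 0.008 m and angle between the x axis of box5_center and the x axis of box4_center, either way round below 0.1 rad and x of stapler_center in the frame of tray_front between -0.069 and -0.039 m and y of stapler_center in the frame of tray_front between -0.02 and 0.02 m and angle between the x axis of stapler_center and the y axis of tray_front, either way round below 0.12 rad and y of tape_center in the frame of phone between 0.148 and 0.178 m and x of tape_center in the frame of phone between -0.025 and 0.025 m and x of tape_nose in the frame of phone below -0.03 m and x of stamp_center in the frame of phone between -0.168 and -0.133 m and y of stamp_center in the frame of phone between -0.02 and 0.02 m); the robot touches nothing.
It fails at once if the mug is pushed more than 3 cm or tipped (distance of mug from where it was at the start of the episode above 0.03 m or angle between mug's own z axis and vertical above 0.5 rad).
It fails at once if the pen pot is pushed more than 3 cm or tipped (distance of penpot from where it was at the start of the episode above 0.03 m or angle between penpot's own z axis and vertical above 0.5 rad).
It fails at once if the hand-gel bottle is pushed more than 3 cm or tipped (distance of sanitizer from where it was at the start of the episode above 0.03 m or angle between sanitizer's own z axis and vertical above 0.5 rad).
Of box1, box2, box3, box4, box5 only 3 to 5 are there at a start; the rules pass over those that are not, and their reading is None.
At some moment in a run one of stapler, stamp may be knocked a few centimetres aside while the robot is not near it.
Once in a run the grip may slacken for a moment while it holds something.
It also fails if it takes over 210 s, if anything falls off the work surface, if the arm or the gripper's body presses on something with over 40 N, if the wrist force passes 120 N, or if a joint passes its speed limit or range.

## Working session

There is one attempt and no reset: what is moved stays moved. The work goes in short steps, Python scripts to look and compute and a tool call to move; the robot and the scene stay as the last step left them, time stands still between calls to the robot, and variables do not carry over. Pictures are saved under pics/ and viewed, at most 14 in all, crops included, and the job is handed in when it is done.

Besides the shell and the picture viewer there is one more tool, called after ">>>" as a command line: name --argument value ..., lists and objects as JSON in quotes. servo_tool: Moves the arm, as the interface text tells. Its arguments: {"type":"object","properties":{"targets":{"type":"array","items":{"type":"object","properties":{"dp":{"type":"array","items":{"type":"number"}},"dr":{"type":"array","items":{"type":"number"}},"fingers":{"type":"number"}}}},"squeeze":{"type":"number"}},"required":["targets"]}

```bash
mkdir -p pics; ls; cat > h.py <<'E'
import numpy as np, cv2
from plant import r
from scipy.spatial.transform import Rotation as R
def snap(n,f):
    i=r.camera_info(n); im=r.read_camera(n); cv2.imwrite(f'pics/{f}.png',cv2.cvtColor(im,cv2.COLOR_RGB2BGR)); np.savez(f'pics/{f}.npz',K=i['intrinsics'],P=i['pose'],im=im); return im
def pt(f,u,v,z):
    d=np.load(f'pics/{f}.npz'); K,P=d['K'],d['P']
    x=(u-K[0,2])/K[0,0]; y=(v-K[1,2])/K[1,1]
    if f.startswith('w'):
        t=np.hypot(x,y); s=np.sin(t)/max(t,1e-9); ray=np.array([x*s,-y*s,-np.cos(t)])
    else: ray=np.array([x,-y,-1])
    w=P[:3,:3]@ray; o=P[:3,3]; return o+w*(z-o[2])/w[2]
E
python3 - <<'E'
from h import *
a=snap('scene','s1');b=snap('side','d1');c=snap('wrist','w1')
for n in ('scene','side','wrist'):
    i=r.camera_info(n); print(n,{k:(np.round(v,3).tolist() if k in('intrinsics','pose') else v) for k,v in i.items()})
s=r.sense(); print(s['time_s'],s['position'],s['tcp_rot'],s['gripper_width'])
for f in ('s1','d1','w1'):
    im=cv2.imread(f'pics/{f}.png'); cv2.imwrite(f'pics/{f}b.png',cv2.resize(im,(800,600),interpolation=cv2.INTER_CUBIC))
E
```

```text
pics
scene {'intrinsics': [[477.415, 0.0, 253.933], [0.0, 477.415, 194.776], [0.0, 0.0, 1.0]], 'pose': [[-0.096, -0.796, 0.598, 1482.071], [0.995, -0.068, 0.069, 116.294], [-0.015, 0.602, 0.799, 1379.491], [0.0, 0.0, 0.0, 1.0]]}
side {'intrinsics': [[431.734, 0.0, 254.319], [0.0, 431.734, 193.84], [0.0, 0.0, 1.0]], 'pose': [[0.927, 0.248, -0.28, 119.417], [-0.374, 0.638, -0.673, -985.273], [0.012, 0.729, 0.684, 1061.616], [0.0, 0.0, 0.0, 1.0]]}
wrist {'intrinsics': [[297.319, 0.0, 253.192], [0.0, 297.319, 193.987], [0.0, 0.0, 1.0]], 'pose': [[0.233, -0.924, -0.302, 57.305], [0.972, 0.222, 0.073, 578.443], [-0.0, -0.31, 0.951, 374.225], [0.0, 0.0, 0.0, 1.0]]}
0.15 [134.29331744 558.9149343  255.9688976 ] [-3.69504421e-01 -3.11973236e+00  1.26667767e-03] 85.3115458196463
```

View pics/s1b.png

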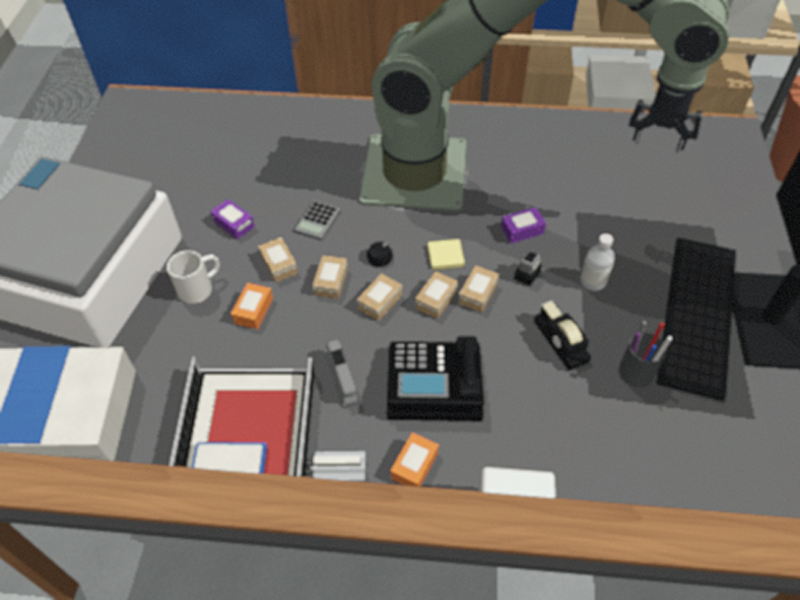

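View pics/d1b.png

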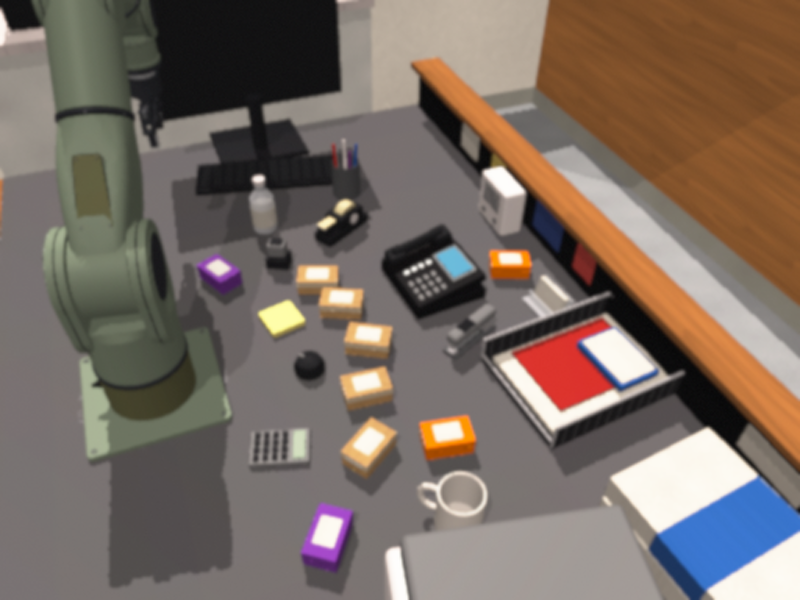

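View pics/w1b.png

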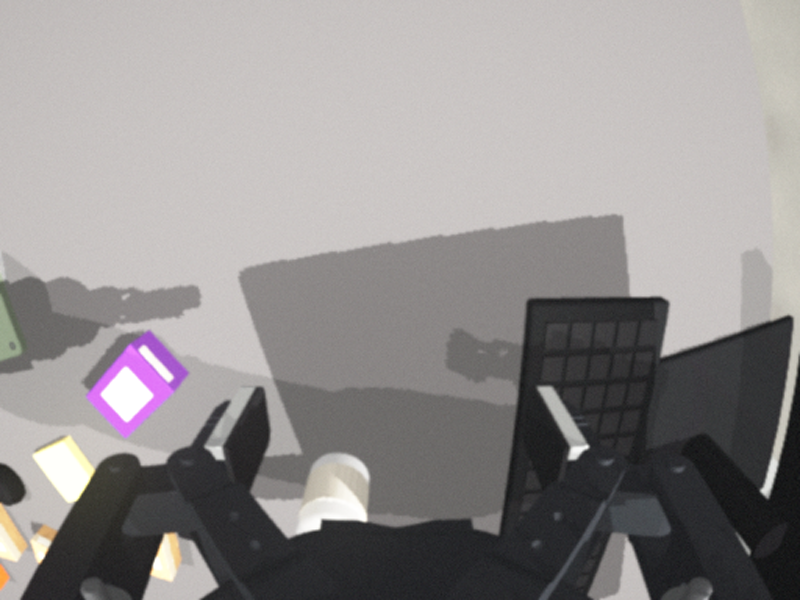

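The scene view shows five brown boxes in an arc, the stapler between phone and tray, and the tape, stamp and gel bottle left of the phone. I'll measure these.

```bash
cat > boxes.py <<'E'
from h import *
def boxes(f,z=40):
    im=np.load(f'pics/{f}.npz')['im']; hsv=cv2.cvtColor(im,cv2.COLOR_RGB2HSV)
    m=((hsv[...,0]>8)&(hsv[...,0]<22)&(hsv[...,1]>45)&(hsv[...,1]<185)&(hsv[...,2]>90)).astype(np.uint8)
    m=cv2.morphologyEx(m,cv2.MORPH_OPEN,np.ones((2,2)))
    cs,_=cv2.findContours(m,cv2.RETR_EXTERNAL,cv2.CHAIN_APPROX_NONE); out=[]
    for c in cs:
        if not 150<cv2.contourArea(c)<2500: continue
        k=np.zeros(m.shape,np.uint8); cv2.drawContours(k,[c],-1,1,-1)
        l=((hsv[...,1]<60)&(hsv[...,2]>165)&(k>0)).astype(np.uint8)
        lc,_=cv2.findContours(l,cv2.RETR_EXTERNAL,cv2.CHAIN_APPROX_NONE)
        if not lc: continue
        L=max(lc,key=cv2.contourArea)
        if cv2.contourArea(L)<20: continue
        W=np.array([pt(f,p[0][0],p[0][1],z)[:2] for p in L],np.float32)
        (cx,cy),(a,b),_=rc=cv2.minAreaRect(W); p=cv2.boxPoints(rc); e=[p[1]-p[0],p[2]-p[1]]; e=max(e,key=np.linalg.norm)
        out.append((cx,cy,max(a,b),min(a,b),np.degrees(np.arctan2(e[1],e[0]))%180,c.mean((0,1))))
    return out
if __name__=='__main__':
    for f in('s1','d1'):
        for o in boxes(f): print(f,np.round(o[:5],1),np.round(o[5]))
E
python3 boxes.py; python3 - <<'E'
import cv2
a=cv2.imread('pics/s1.png')[185:310,110:390+35]; cv2.imwrite('pics/s1c.png',cv2.resize(a,None,fx=2.5,fy=2.5,interpolation=cv2.INTER_CUBIC)); 
b=cv2.imread('pics/d1.png')[110:290,160:440]; cv2.imwrite('pics/d1c.png',cv2.resize(b,None,fx=2.8,fy=2.8,interpolation=cv2.INTER_CUBIC))
E
```

```text
s1 [ 494.8 -332.8   50.2   34.5  170.1] [161. 197.]
s1 [445.1 -43.9  55.4  39.7 147.8] [244. 190.]
s1 [428.1  84.9  54.7  40.1 153.8] [280. 189.]
s1 [401.6 181.5  56.   40.5 158.6] [307. 185.]
s1 [ 395.9 -166.4   55.    39.6  174.4] [212. 178.]
s1 [ 352.5 -299.2   56.2   40.1   31.2] [179. 167.]
d1 [ 351.8 -299.3   51.4   37.5   32.7] [237. 287.]
d1 [ 395.  -166.    50.3   37.3  173.5] [235. 249.]
d1 [445.5 -42.8  49.6  36.8 158.7] [221. 199.]
```

View pics/s1c.png

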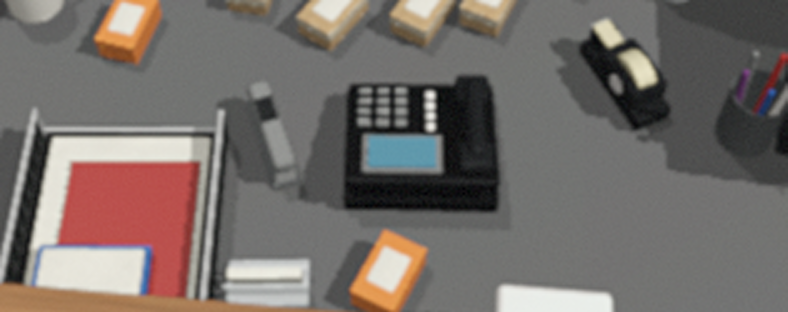

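View pics/d1c.png

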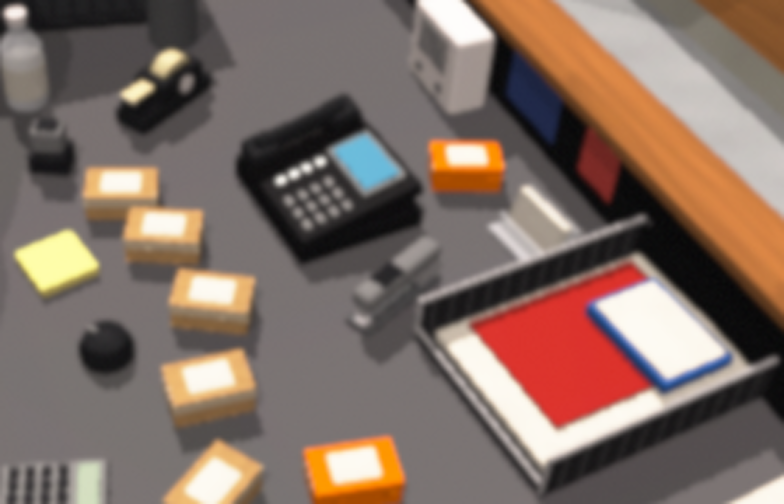

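```bash
python3 - <<'E'
from h import *
S=lambda u,v,z:np.round(pt('s1',110+u/2.5,185+v/2.5,z)[:2]).tolist()
D=lambda u,v,z:np.round(pt('d1',160+u/2.8,110+v/2.8,z)[:2]).tolist()
print('phone back R,L',S(347,207,0),S(496,208,0))
print('phone side frontR backR frontL',D(308,258,0),D(418,222,0),D(245,178,0))
print('tray side FR FL',D(545,487,0),D(420,333,0),'top21',D(545,465,21),D(424,325,21),D(418,305,67)); print('tray scene lip',S(48,134,21),S(218,133,21),'tops',S(36,111,67),S(222,113,67),S(207,298,67))
print('stapler scene',S(261,88,57),S(287,178,50),'side', D(365,308,45),D(430,243,57))
print('stapler base scene', S(285,186,5))
print('tape scene nose',S(603,28,60),S(648,122,28),'side',D(140,95,55),D(205,80,28), 'roll', S(640,68,76), D(170,60,76))
print('stamp side foot/top', D(52,170,0),D(48,128,72))
print('stamp scene top',np.round(pt('s1',531/800*512,258/600*384,72)))
print('mug',np.round(pt('s1',191/800*512,296/600*384,0)),'pot',np.round(pt('s1',638/800*512,376/600*384,0)),'gel',np.round(pt('s1',594/800*512,283/600*384,0)))
E
```

```text
phone back R,L [746.0, 8.0] [730.0, 201.0]
phone side frontR backR frontL [590.0, -0.0] [750.0, 10.0] [572.0, 173.0]
tray side FR FL [685.0, -408.0] [663.0, -165.0] top21 [688.0, -395.0] [662.0, -172.0] [646.0, -178.0]
tray scene lip [683.0, -400.0] [662.0, -173.0] tops [677.0, -408.0] [659.0, -163.0] [916.0, -138.0]
stapler scene [609.0, -120.0] [738.0, -68.0] side [598.0, -142.0] [712.0, -83.0]
stapler base scene [725.0, -76.0]
tape scene nose [472.0, 336.0] [599.0, 396.0] side [477.0, 330.0] [585.0, 366.0] roll [547.0, 380.0] [534.0, 366.0]
stamp side foot/top [334.0, 283.0] [336.0, 282.0]
stamp scene top [344. 297.  72.]
mug [ 466. -487.    0.] pot [597. 531.   0.] gel [347. 453.   0.]
```

```bash
cat > plan.py <<'E'
# usage: plan.py x,y,z,ang ...   prints rows [dp][drz] per waypoint from the measured pose (tool down, ang = closing-line angle in deg)
import sys; from h import *
def st():
    s=r.sense(); Rm=R.from_rotvec(s['tcp_rot']).as_matrix(); return s,Rm
def plan(wps,step=50,turn=8):
    s,Rm=st(); p=s['position'].copy()
    print('t',round(s['time_s'],2),'pos',np.round(p,1),'ang',round(np.degrees(np.arctan2(Rm[1,1],Rm[0,1])),1),'w',round(s['gripper_width'],1),'F',np.round(s['contact_force'],1))
    for x,y,z,a in wps:
        cur=np.degrees(np.arctan2(Rm[1,1],Rm[0,1])); d=(a-cur+90)%180-90
        D=np.array([[np.cos(np.radians(cur+d)),np.sin(np.radians(cur+d)),0]]).T[:,0]
        Y=D; Z=np.array([0,0,-1.]); X=np.cross(Y,Z); T=np.stack([X,Y,Z],1)
        rv=R.from_matrix(Rm.T@T).as_rotvec(); dp=np.array([x,y,z])-p
        n=int(max(1,np.ceil(np.linalg.norm(dp)/step),np.ceil(np.degrees(np.linalg.norm(rv))/turn)))
        print(f'-> {x,y,z,a} n={n}')
        for k in range(n):
            print('  ',(np.round(Rm.T@dp/n/1000,4)+0).tolist(),(np.round(np.degrees(rv)/n,2)+0).tolist())
            Rm=Rm@R.from_rotvec(rv/n).as_matrix()
        p=np.array([x,y,z])
if __name__=='__main__': plan([tuple(map(float,a.split(','))) for a in sys.argv[1:]])
E
python3 plan.py 380,320,330,94 470,-20,330,94
```

```text
t 0.15 pos [134.3 558.9 256. ] ang 76.5 w 85.3 F [-0.2  0.7  0.3]
-> (380.0, 320.0, 330.0, 94.0) n=8
   [-0.0368, -0.0219, -0.0092] [-0.01, 0.0, -2.19]
   [-0.036, -0.0233, -0.0092] [-0.01, 0.0, -2.19]
   [-0.0351, -0.0246, -0.0092] [-0.01, 0.0, -2.19]
   [-0.0341, -0.0259, -0.0092] [-0.01, 0.0, -2.19]
   [-0.0331, -0.0272, -0.0092] [-0.01, 0.0, -2.19]
   [-0.032, -0.0285, -0.0092] [-0.01, 0.0, -2.19]
   [-0.0309, -0.0297, -0.0092] [-0.01, 0.0, -2.19]
   [-0.0298, -0.0308, -0.0093] [-0.01, 0.0, -2.19]
-> (470.0, -20.0, 330.0, 94.0) n=8
   [-0.0083, -0.0432, 0.0] [0.0, 0.0, 0.0]
   [-0.0083, -0.0432, 0.0] [0.0, 0.0, 0.0]
   [-0.0083, -0.0432, 0.0] [0.0, 0.0, 0.0]
   [-0.0083, -0.0432, 0.0] [0.0, 0.0, 0.0]
   [-0.0083, -0.0432, 0.0] [0.0, 0.0, 0.0]
   [-0.0083, -0.0432, 0.0] [0.0, 0.0, 0.0]
   [-0.0083, -0.0432, 0.0] [0.0, 0.0, 0.0]
   [-0.0083, -0.0432, 0.0] [0.0, 0.0, 0.0]
```

>>> servo_tool --targets '[{"dp": [-0.037,-0.022,-0.009],"dr": [0,0,-2.2],"fingers": 0.085},{"dp": [-0.036,-0.023,-0.009],"dr": [0,0,-2.2],"fingers": 0.085},{"dp": [-0.035,-0.025,-0.009],"dr": [0,0,-2.2],"fingers": 0.085},{"dp": [-0.034,-0.026,-0.009],"dr": [0,0,-2.2],"fingers": 0.085},{"dp": [-0.033,-0.027,-0.009],"dr": [0,0,-2.2],"fingers": 0.085}]'

```text
time_s: 0.78
position: [288.7, 408.5, 301.5]
tcp_rot: [-0.067, -3.141, 0.001]
contact_force: [1.1, -0.1, 0.2]
gripper_width: 84.9
grip_force: 0.0
```

>>> servo_tool --targets '[{"dp": [-0.032,-0.029,-0.009],"dr": [0,0,-2.2],"fingers": 0.085},{"dp": [-0.031,-0.03,-0.009],"dr": [0,0,-2.2],"fingers": 0.085},{"dp": [-0.03,-0.031,-0.009],"dr": [0,0,-2.2],"fingers": 0.085},{"dp": [-0.008,-0.043,0],"dr": [0,0,0],"fingers": 0.085},{"dp": [-0.008,-0.043,0],"dr": [0,0,0],"fingers": 0.085}]'

```text
time_s: 1.4
position: [402.8, 233.1, 328.1]
tcp_rot: [0.112, -3.139, 0.0]
contact_force: [0.9, -0.7, 0.8]
gripper_width: 85.1
grip_force: 0.0
```

>>> servo_tool --targets '[{"dp": [-0.008,-0.043,0],"dr": [0,0,0],"fingers": 0.085},{"dp": [-0.008,-0.043,0],"dr": [0,0,0],"fingers": 0.085},{"dp": [-0.008,-0.043,0],"dr": [0,0,0],"fingers": 0.085},{"dp": [-0.008,-0.043,0],"dr": [0,0,0],"fingers": 0.085},{"dp": [-0.008,-0.043,0],"dr": [0,0,0],"fingers": 0.085}]'

```text
time_s: 2.02
position: [457.9, 21.5, 328.3]
tcp_rot: [0.112, -3.14, 0.0]
contact_force: [0.5, 0.5, -0.0]
gripper_width: 85.1
grip_force: 0.0
```

>>> servo_tool --targets '[{"dp": [-0.008,-0.043,0],"dr": [0,0,0],"fingers": 0.085},{"dp": [0,0,0],"dr": [0,0,0],"fingers": 0.085},{"dp": [0,0,0],"dr": [0,0,0],"fingers": 0.085}]'

```text
time_s: 2.4
position: [468.6, -18.9, 328.2]
tcp_rot: [0.112, -3.139, -0.0]
contact_force: [0.6, 0.2, -0.6]
gripper_width: 85.2
grip_force: 0.0
```

```bash
python3 - <<'E'
from h import *
snap('wrist','w2'); s=r.sense(); print(s['position'],s['tcp_rot'],s['time_s'])
cv2.imwrite('pics/w2b.png',cv2.resize(cv2.imread('pics/w2.png'),(800,600),interpolation=cv2.INTER_CUBIC))
E
```

```text
[468.59881127 -18.59381719 328.30611137] [ 1.13731378e-01 -3.13936145e+00 -4.41179910e-04] 2.45
```

View pics/w2b.png

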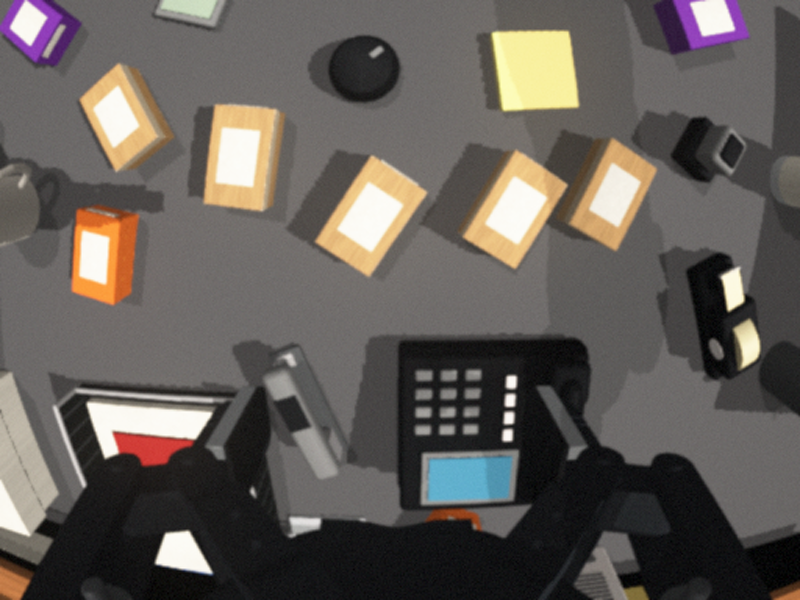

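The wrist view shows the phone's front edge at row 343 (columns 400–585), the stapler from (285,352) to (325,475), the tray lip at (80,390)–(240,400), and all five boxes, the stamp and the tape.

```bash
python3 - <<'E'
from h import *
W=lambda u,v,z:np.round(pt('w2',u*.64,v*.64,z)[:2]).tolist()
print('phone FR',W(400,344,20),W(400,344,40),'FL',W(586,344,20),W(586,344,40),'BR', W(400,507,0),W(400,507,60))
print('tray lip',W(82,389,21),W(240,398,21))
print('stapler front base',W(287,349,5),'arm front corners',W(265,382,57),W(298,370,57),'back arm',W(318,477,50),W(342,463,50),'base R',W(348,455,5))
print('stamp grip top',W(733,150,72),'foot',W(685,152,0))
print('tape: nose corners',W(690,270,28),W(722,255,28),'rear',W(713,378,28),W(757,358,28),'rollmid',W(747,342,76),'cream',W(732,288,60))
# box labels in wrist
d=np.load('pics/w2.npz');im=d['im'];hsv=cv2.cvtColor(im,cv2.COLOR_RGB2HSV)
m=((hsv[...,1]<60)&(hsv[...,2]>200)).astype(np.uint8)
for c in cv2.findContours(m,cv2.RETR_EXTERNAL,cv2.CHAIN_APPROX_NONE)[0]:
    if cv2.contourArea(c)>250:
        P=np.array([pt('w2',*p[0],40)[:2] for p in c],np.float32); rc=cv2.minAreaRect(P); p=cv2.boxPoints(rc); e=max(p[1]-p[0],p[2]-p[1],key=np.linalg.norm)
        print(np.round(c.mean((0,1))/.64),np.round(rc[0],1),np.round(rc[1]),round(np.degrees(np.arctan2(e[1],e[0]))%180,1))
E
```

```text
phone FR [571.0, -6.0] [562.0, -7.0] FL [559.0, 191.0] [551.0, 181.0] BR [808.0, 12.0] [751.0, 7.0]
tray lip [669.0, -396.0] [649.0, -175.0]
stapler front base [592.0, -124.0] arm front corners [606.0, -135.0] [589.0, -102.0] back arm [724.0, -84.0] [701.0, -58.0] base R [724.0, -55.0]
stamp grip top [334.0, 296.0] foot [341.0, 287.0]
tape: nose corners [466.0, 299.0] [444.0, 341.0] rear [594.0, 379.0] [566.0, 450.0] rollmid [527.0, 369.0] cream [473.0, 339.0]
[182. 554.] [ 908.2 -299.2] [87. 90.] 95.3
[  9. 510.] [ 949.3 -637.7] [ 67. 149.] 151.2
[141. 423.] [ 700.4 -289.5] [ 79. 178.] 99.6
[ 93. 257.] [ 493.9 -331.9] [36. 50.] 169.2
[369. 216.] [443.8 -42.9] [37. 51.] 150.0
[515. 210.] [426.6  86.8] [37. 51.] 154.2
[614. 194.] [400.1 183. ] [36. 50.] 158.7
[237. 156.] [ 394.3 -165.6] [37. 51.] 174.4
[115. 116.] [ 351.1 -299.4] [51. 37.] 33.2
[712.  16.] [191.  286.5] [38. 52.] 115.0
[28. 22.] [ 228.  -439.6] [53. 37.] 53.4
```

```bash
python3 - <<'E'
s=open('plan.py').read()
i=s.index("        n=int(max"); j=s.index("        p=np.array([x,y,z])")
s=s[:i]+"""        na=int(np.ceil(np.degrees(np.linalg.norm(rv))/turn-.05)); n=int(max(1,np.ceil(np.linalg.norm(dp)/step)))
        print(f'-> {x,y,z,a}', f'rot {na} x {np.round(np.degrees(rv)/max(na,1),2)+0}', f'then move {n} x {(np.round(T.T@dp/n/1000,4)+0).tolist()}'); Rm=T
"""+s[j:]
s=s.replace("'F',","'j7',round(s['joint_pos'][6],2),'F',")
open('plan.py','w').write(s)
E
python3 plan.py 661,-93,130,112.5 661,-93,58,112.5
```

```text
t 2.45 pos [468.6 -18.6 328.3] ang 94.1 w 84.7 j7 1.52 F [-0.8  0.6  0.4]
-> (661.0, -93.0, 130.0, 112.5) rot 3 x [ 0.01  0.   -6.12] then move 6 x [-0.0249, -0.0237, 0.0331]
-> (661.0, -93.0, 58.0, 112.5) rot 0 x [0. 0. 0.] then move 2 x [0.0, 0.0, 0.036]
```

>>> servo_tool --targets '[{"dp": [0,0,0],"dr": [0,0,-6.1],"fingers": 0.085},{"dp": [0,0,0],"dr": [0,0,-6.1],"fingers": 0.085},{"dp": [0,0,0],"dr": [0,0,-6.1],"fingers": 0.085},{"dp": [-0.025,-0.024,0.033],"dr": [0,0,0],"fingers": 0.085},{"dp": [-0.025,-0.024,0.033],"dr": [0,0,0],"fingers": 0.085}]'

```text
time_s: 3.08
position: [534.2, -44.0, 261.8]
tcp_rot: [-0.613, 3.08, -0.0]
contact_force: [1.2, 0.3, -0.3]
gripper_width: 85.1
grip_force: 0.0
```

>>> servo_tool --targets '[{"dp": [-0.025,-0.024,0.033],"dr": [0,0,0],"fingers": 0.07},{"dp": [-0.025,-0.024,0.033],"dr": [0,0,0],"fingers": 0.07},{"dp": [-0.025,-0.023,0.033],"dr": [0,0,0],"fingers": 0.07},{"dp": [-0.025,-0.023,0.033],"dr": [0,0,0],"fingers": 0.07},{"dp": [0,0,0],"dr": [0,0,0],"fingers": 0.07}]'

```text
time_s: 3.7
position: [661.4, -92.8, 127.0]
tcp_rot: [0.61, -3.078, -0.002]
contact_force: [-0.4, -0.0, 1.4]
gripper_width: 69.8
grip_force: 0.0
```

```bash
python3 - <<'E'
from h import *
snap('wrist','w3')
cv2.imwrite('pics/w3b.png',cv2.resize(cv2.imread('pics/w3.png'),(800,600),interpolation=cv2.INTER_CUBIC))
E
python3 plan.py 661,-93,58,112.5
```

```text
t 3.75 pos [661.3 -92.4 129. ] ang 112.5 w 70.3 j7 1.9 F [0.  0.7 0.9]
-> (661.0, -93.0, 58.0, 112.5) rot 0 x [ 0.08 -0.09 -0.05] then move 2 x [0.0002, -0.0002, 0.0355]
```

View pics/w3b.png

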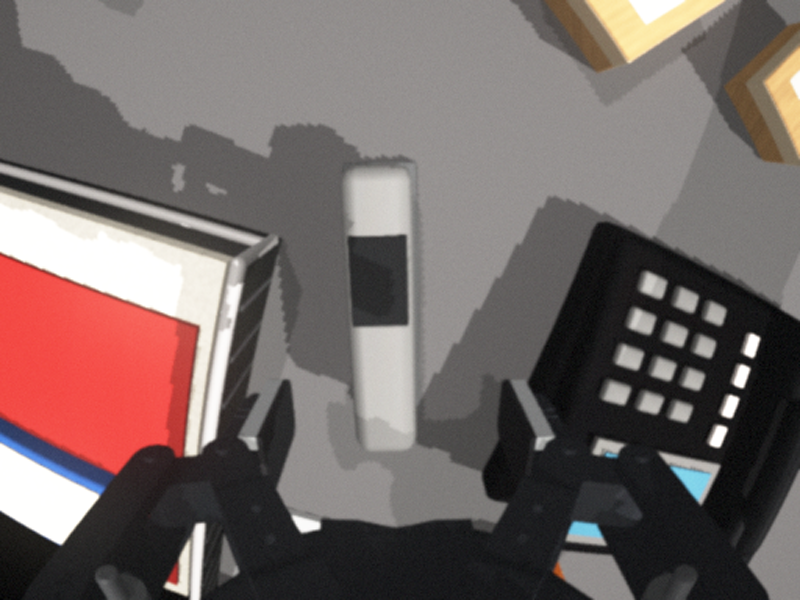

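The stapler arm runs from (345–413,165) to (360–415,446). The tray's front-left corner is at (277,238) and the phone's front-right corner at (600,225).

```bash
python3 - <<'E'
from h import *
W=lambda u,v,z:np.round(pt('w3',u*.64,v*.64,z)[:2]).tolist()
print('arm',W(379,167,57),W(388,447,57),W(352,290,57),W(411,290,57))
print('tray FL post',W(277,238,67),W(270,250,67),W(0,163,21),W(240,232,21),W(140,200,21))
print('tray left wall top',W(265,262,67),W(215,480,67),'wall foot',W(277,330,0))
print('phone FR',W(600,225,20),W(600,225,40),'R edge',W(490,455,0),W(540,345,30),'FLdir',W(795,298,20))
E
```

```text
arm [594.0, -127.0] [715.0, -74.0] [646.0, -118.0] [637.0, -95.0]
tray FL post [635.0, -154.0] [640.0, -155.0] [665.0, -358.0] [651.0, -181.0] [654.0, -242.0]
tray left wall top [646.0, -155.0] [767.0, -150.0] wall foot [703.0, -149.0]
phone FR [576.0, -12.0] [577.0, -22.0] R edge [735.0, 6.0] [645.0, -17.0] FLdir [548.0, 158.0]
```

>>> servo_tool --targets '[{"dp": [0.005,-0.005,0.024],"dr": [0,0,-1],"fingers": 0.07},{"dp": [0,0,0.024],"dr": [0,0,0],"fingers": 0.07},{"dp": [0,0,0.022],"dr": [0,0,0],"fingers": 0.07},{"dp": [0,0,0],"dr": [0,0,0],"fingers": 0.07}]'

```text
time_s: 4.25
position: [658.3, -99.4, 59.7]
tcp_rot: [0.638, -3.075, -0.001]
contact_force: [-0.4, -0.2, 0.1]
gripper_width: 69.8
grip_force: 0.0
```

>>> servo_tool --targets '[{"dp": [0,0,0],"dr": [0,0,0],"fingers": 0.01},{"dp": [0,0,0],"dr": [0,0,0],"fingers": 0.01},{"dp": [0,0,0],"dr": [0,0,0],"fingers": 0.01},{"dp": [0,0,0],"dr": [0,0,0],"fingers": 0.01},{"dp": [0,0,0],"dr": [0,0,0],"fingers": 0.01}]' --squeeze 60

```text
time_s: 4.88
position: [659.3, -100.2, 61.4]
tcp_rot: [-0.637, 3.075, -0.001]
contact_force: [-2.3, -0.1, 7.2]
gripper_width: 28.8
grip_force: 59.1
```

```bash
python3 plan.py 620,-120,150,113.5 605,-290,150,4.5 605,-290,60,4.5
```

```text
t 4.88 pos [ 659.3 -100.2   61.4] ang 113.4 w 28.8 j7 1.9 F [-2.3 -0.1  7.2]
-> (620.0, -120.0, 150.0, 113.5) rot 0 x [-0.05  0.06 -0.11] then move 2 x [0.0219, -0.0012, -0.0443]
-> (605.0, -290.0, 150.0, 4.5) rot 9 x [ 0.    0.   -7.89] then move 4 x [0.0421, 0.0071, 0.0]
-> (605.0, -290.0, 60.0, 4.5) rot 0 x [0. 0. 0.] then move 2 x [0.0, 0.0, 0.045]
```

>>> servo_tool --targets '[{"dp": [0.01,0,-0.036],"dr": [0,0,0],"fingers": 0.01},{"dp": [0.01,0,-0.036],"dr": [0,0,0],"fingers": 0.01},{"dp": [0.022,-0.002,-0.036],"dr": [0,0,0],"fingers": 0.01},{"dp": [0,0,0],"dr": [0,0,9.1],"fingers": 0.01},{"dp": [0,0,0],"dr": [0,0,9.1],"fingers": 0.01}]'

```text
time_s: 5.5
position: [621.0, -118.8, 169.2]
tcp_rot: [-0.133, 3.138, -0.0]
contact_force: [0.4, 0.1, -2.5]
gripper_width: 28.5
grip_force: 60.8
```

>>> servo_tool --targets '[{"dp": [0,0,0],"dr": [0,0,9.1],"fingers": 0.01},{"dp": [0,0,0],"dr": [0,0,9.1],"fingers": 0.01},{"dp": [0,0,0],"dr": [0,0,9.1],"fingers": 0.01},{"dp": [0,0,0],"dr": [0,0,9.1],"fingers": 0.01},{"dp": [0,0,0],"dr": [0,0,9.1],"fingers": 0.01}]'

```text
time_s: 6.12
position: [621.0, -118.5, 168.6]
tcp_rot: [1.09, 2.946, 0.0]
contact_force: [-0.4, 0.1, -2.9]
gripper_width: 28.6
grip_force: 60.8
```

>>> servo_tool --targets '[{"dp": [0,0,0],"dr": [0,0,9.1],"fingers": 0.01},{"dp": [0,0,0],"dr": [0,0,9.1],"fingers": 0.01},{"dp": [0,0,0],"dr": [0,0,9.1],"fingers": 0.01},{"dp": [0,0,0],"dr": [0,0,9.1],"fingers": 0.01},{"dp": [0,0,0],"dr": [0,0,9.0],"fingers": 0.01}]'

```text
time_s: 6.75
position: [621.1, -118.4, 168.6]
tcp_rot: [2.143, 2.298, 0.001]
contact_force: [0.2, -0.0, -2.3]
gripper_width: 29.0
grip_force: 60.8
```

>>> servo_tool --targets '[{"dp": [-0.042,-0.007,0],"dr": [0,0,0],"fingers": 0.01},{"dp": [-0.042,-0.007,0],"dr": [0,0,0],"fingers": 0.01},{"dp": [-0.042,-0.007,0],"dr": [0,0,0],"fingers": 0.01},{"dp": [-0.042,-0.007,0],"dr": [0,0,0],"fingers": 0.01},{"dp": [0,0,0],"dr": [0,0,0],"fingers": 0.01}]'

```text
time_s: 7.38
position: [604.4, -291.9, 168.5]
tcp_rot: [2.141, 2.298, -0.002]
contact_force: [0.2, 0.9, -3.1]
gripper_width: 28.5
grip_force: 60.7
```

```bash
python3 - <<'E'
from h import *
snap('wrist','w4')
cv2.imwrite('pics/w4b.png',cv2.resize(cv2.imread('pics/w4.png'),(800,600),interpolation=cv2.INTER_CUBIC))
E
python3 plan.py 605,-290,150,4.5 605,-290,60,4.5
```

```text
t 7.42 pos [ 605.2 -289.5  168.4] ang 4.2 w 28.4 j7 0.68 F [ 0.   0.8 -1.7]
-> (605.0, -290.0, 150.0, 4.5) rot 0 x [ 0.    0.   -0.32] then move 1 x [-0.0005, -0.0002, 0.0184]
-> (605.0, -290.0, 60.0, 4.5) rot 0 x [0. 0. 0.] then move 2 x [0.0, 0.0, 0.045]
```

View pics/w4b.png

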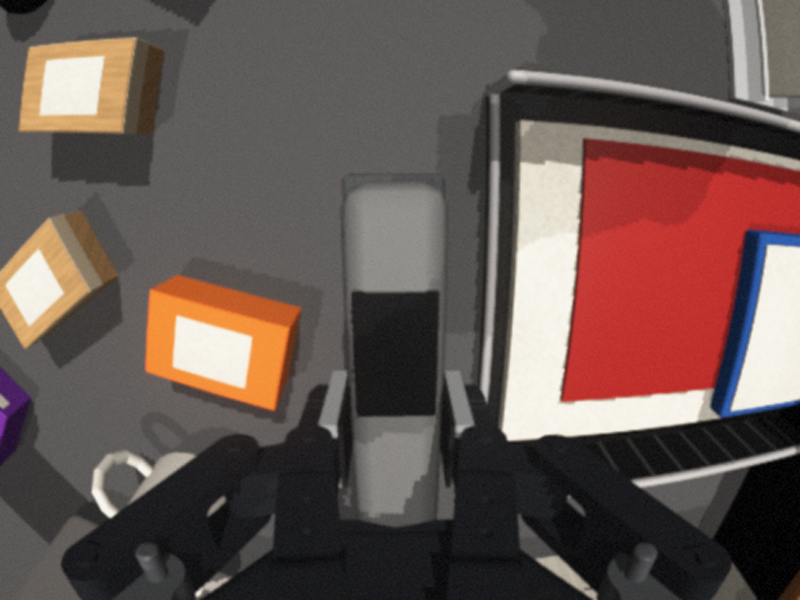

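The tray lip runs (491,95)–(482,395), with the stapler held parallel to it.

```bash
python3 - <<'E'
from h import *
W=lambda u,v,z:np.round(pt('w4',u*.64,v*.64,z)[:2]).tolist()
print('lip',W(488,95,21),W(485,250,21),W(481,385,21),'wall corner',W(505,75,67),W(490,92,0),'left wall',W(760,92,67))
print('stapler back end',W(395,178,140), W(395,180,150))
E
```

```text
lip [648.0, -171.0] [655.0, -262.0] [665.0, -350.0] wall corner [647.0, -167.0] [654.0, -166.0] left wall [806.0, -140.0]
stapler back end [599.0, -219.0] [599.0, -219.0]
```

>>> servo_tool --targets '[{"dp": [0,0,0.035],"dr": [0,0,-0.3],"fingers": 0.01},{"dp": [0,0,0.035],"dr": [0,0,0],"fingers": 0.01},{"dp": [0,0,0.025],"dr": [0,0,0],"fingers": 0.01},{"dp": [0,0,0.012],"dr": [0,0,0],"fingers": 0.01},{"dp": [0,0,0],"dr": [0,0,0],"fingers": 0.01}]'

```text
time_s: 8.05
position: [606.0, -287.6, 61.8]
tcp_rot: [2.13, 2.309, 0.0]
contact_force: [-0.0, 0.2, -1.9]
gripper_width: 29.1
grip_force: 62.2
```

>>> servo_tool --targets '[{"dp": [0,0,0],"dr": [0,0,0],"fingers": 0.05},{"dp": [0,0,0],"dr": [0,0,0],"fingers": 0.05},{"dp": [0,0,0],"dr": [0,0,0],"fingers": 0.05},{"dp": [0,0,-0.04],"dr": [0,0,0],"fingers": 0.05},{"dp": [0,0,-0.05],"dr": [0,0,0],"fingers": 0.05}]'

```text
time_s: 8.68
position: [605.3, -288.0, 151.9]
tcp_rot: [-2.13, -2.308, 0.001]
contact_force: [0.9, -0.2, 0.2]
gripper_width: 49.9
grip_force: 0.0
```

```bash
python3 plan.py 400,-180,220,84 395,-166,130,84 395,-166,32,84
```

```text
t 8.68 pos [ 605.3 -288.   151.9] ang 4.6 w 49.9 j7 0.68 F [ 0.9 -0.2  0.2]
-> (400.0, -180.0, 220.0, 84.0) rot 10 x [ 0.   -0.01 -7.94] then move 5 x [0.0431, 0.0172, -0.0136]
-> (395.0, -166.0, 130.0, 84.0) rot 0 x [0. 0. 0.] then move 2 x [0.0032, 0.0067, 0.045]
-> (395.0, -166.0, 32.0, 84.0) rot 0 x [0. 0. 0.] then move 2 x [0.0, 0.0, 0.049]
```

>>> servo_tool --targets '[{"dp": [0,0,-0.013],"dr": [0,0,-10],"fingers": 0.085},{"dp": [0,0,-0.013],"dr": [0,0,-10],"fingers": 0.085},{"dp": [0,0,-0.013],"dr": [0,0,-10],"fingers": 0.085},{"dp": [0,0,-0.013],"dr": [0,0,-10],"fingers": 0.085},{"dp": [0,0,-0.013],"dr": [0,0,-10],"fingers": 0.085}]'

```text
time_s: 9.3
position: [605.7, -288.3, 216.9]
tcp_rot: [0.947, 2.995, -0.0]
contact_force: [-0.5, -0.0, -0.4]
gripper_width: 85.1
grip_force: 0.0
```

>>> servo_tool --targets '[{"dp": [0,0,0],"dr": [0,0,-10],"fingers": 0.085},{"dp": [0,0,0],"dr": [0,0,-10],"fingers": 0.085},{"dp": [0,0,0],"dr": [0,0,-9.5],"fingers": 0.085},{"dp": [0.043,0.017,0],"dr": [0,0,0],"fingers": 0.085},{"dp": [0.043,0.017,0],"dr": [0,0,0],"fingers": 0.085}]'

```text
time_s: 9.93
position: [522.3, -245.0, 216.2]
tcp_rot: [0.162, 3.137, -0.0]
contact_force: [1.8, -1.0, -0.1]
gripper_width: 85.2
grip_force: 0.0
```

>>> servo_tool --targets '[{"dp": [0.043,0.017,0.015],"dr": [0,0,0],"fingers": 0.085},{"dp": [0.043,0.018,0.015],"dr": [0,0,0],"fingers": 0.085},{"dp": [0.043,0.018,0.015],"dr": [0,0,0],"fingers": 0.085},{"dp": [0.006,0.013,0.03],"dr": [0,0,0],"fingers": 0.085},{"dp": [0,0,0],"dr": [0,0,0],"fingers": 0.085}]'

```text
time_s: 10.55
position: [395.8, -165.4, 140.7]
tcp_rot: [-0.16, -3.135, -0.001]
contact_force: [0.1, -0.1, 0.2]
gripper_width: 85.1
grip_force: 0.0
```

```bash
python3 plan.py 395,-166,32,84.4
```

```text
t 10.55 pos [ 395.8 -165.4  140.7] ang 84.2 w 85.1 j7 1.69 F [ 0.1 -0.1  0.2]
-> (395.0, -166.0, 32.0, 84.4) rot 0 x [ 0.03 -0.12 -0.24] then move 3 x [0.0002, -0.0002, 0.0362]
```

>>> servo_tool --targets '[{"dp": [0.001,-0.001,0.036],"dr": [0,0,-0.2],"fingers": 0.085},{"dp": [0,0,0.036],"dr": [0,0,0],"fingers": 0.085},{"dp": [0,0,0.037],"dr": [0,0,0],"fingers": 0.085},{"dp": [0,0,0],"dr": [0,0,0],"fingers": 0.085},{"dp": [0,0,0],"dr": [0,0,0],"fingers": 0.04}]'

```text
time_s: 11.18
position: [397.3, -168.0, 34.6]
tcp_rot: [0.157, 3.137, -0.0]
contact_force: [0.3, 0.4, 1.0]
gripper_width: 69.6
grip_force: 0.0
```

>>> servo_tool --targets '[{"dp": [0,0,0],"dr": [0,0,0],"fingers": 0.04},{"dp": [0,0,0],"dr": [0,0,0],"fingers": 0.04},{"dp": [0,0,0],"dr": [0,0,0],"fingers": 0.04},{"dp": [0,0,0],"dr": [0,0,0],"fingers": 0.04}]' --squeeze 60

```text
time_s: 11.68
position: [397.3, -167.9, 35.0]
tcp_rot: [0.157, 3.136, -0.001]
contact_force: [-0.9, -0.2, 15.9]
gripper_width: 57.1
grip_force: 61.8
```

>>> servo_tool --targets '[{"dp": [0,0,-0.03],"dr": [0,0,0],"fingers": 0.04},{"dp": [0,0,-0.035],"dr": [0,0,-5],"fingers": 0.04},{"dp": [0,0,-0.035],"dr": [0,0,-5],"fingers": 0.04},{"dp": [0,0,0],"dr": [0,0,0],"fingers": 0.04}]'

```text
time_s: 12.18
position: [397.5, -168.2, 136.0]
tcp_rot: [-0.118, 3.136, -0.002]
contact_force: [0.2, 0.6, -3.3]
gripper_width: 57.0
grip_force: 67.1
```

>>> servo_tool --targets '[{"dp": [-0.039,0.009,0],"dr": [0,0,0],"fingers": 0.04},{"dp": [-0.039,0.009,0],"dr": [0,0,0],"fingers": 0.04},{"dp": [-0.039,0.009,0],"dr": [0,0,0],"fingers": 0.04},{"dp": [-0.039,0.009,0],"dr": [0,0,0],"fingers": 0.04},{"dp": [-0.039,0.009,0],"dr": [0,0,0],"fingers": 0.04}]'

```text
time_s: 12.8
position: [588.7, -107.5, 132.7]
tcp_rot: [0.116, -3.138, -0.001]
contact_force: [0.3, -0.7, -2.3]
gripper_width: 57.1
grip_force: 67.0
```

>>> servo_tool --targets '[{"dp": [-0.039,0.009,0],"dr": [0,0,0],"fingers": 0.04},{"dp": [-0.039,0.009,0],"dr": [0,0,0],"fingers": 0.04},{"dp": [0,0,0],"dr": [0,0,0],"fingers": 0.04}]'

```text
time_s: 13.18
position: [665.4, -82.6, 131.7]
tcp_rot: [0.119, -3.138, -0.003]
contact_force: [-0.7, -0.5, -2.3]
gripper_width: 56.9
grip_force: 66.9
```

```bash
python3 plan.py 663,-81,130,94.4 663,-81,33,94.4
```

```text
t 13.18 pos [665.4 -82.6 131.7] ang 94.3 w 56.9 j7 1.66 F [-0.7 -0.5 -2.3]
-> (663.0, -81.0, 130.0, 94.4) rot 0 x [ 0.1  -0.06 -0.06] then move 1 x [0.0022, 0.0018, 0.0017]
-> (663.0, -81.0, 33.0, 94.4) rot 0 x [0. 0. 0.] then move 2 x [0.0, 0.0, 0.0485]
```

>>> servo_tool --targets '[{"dp": [0,0.0015,0.03],"dr": [0,0,0],"fingers": 0.04},{"dp": [0,0,0.03],"dr": [0,0,0],"fingers": 0.04},{"dp": [0,0,0.025],"dr": [0,0,0],"fingers": 0.04},{"dp": [0,0,0.01],"dr": [0,0,0],"fingers": 0.04},{"dp": [0,0,0],"dr": [0,0,0],"fingers": 0.04}]'

```text
time_s: 13.8
position: [663.4, -82.9, 37.7]
tcp_rot: [0.117, -3.137, -0.001]
contact_force: [0.4, -0.8, -1.6]
gripper_width: 57.1
grip_force: 66.9
```

```bash
python3 plan.py 665.3,-81,36,94.4
```

```text
t 13.8 pos [663.4 -82.9  37.7] ang 94.3 w 57.1 j7 1.65 F [ 0.4 -0.8 -1.6]
-> (665.3, -81.0, 36.0, 94.4) rot 0 x [ 0.05 -0.13 -0.14] then move 1 x [-0.002, 0.0017, 0.0017]
```

>>> servo_tool --targets '[{"dp": [-0.001,0.001,0.002],"dr": [0,0,0],"fingers": 0.04},{"dp": [0,0,0],"dr": [0,0,0],"fingers": 0.074},{"dp": [0,0,0],"dr": [0,0,0],"fingers": 0.074},{"dp": [0,0,-0.03],"dr": [0,0,0],"fingers": 0.074},{"dp": [0,0,-0.04],"dr": [0,0,0],"fingers": 0.074}]'

```text
time_s: 14.42
position: [664.4, -81.7, 106.3]
tcp_rot: [0.117, -3.136, -0.001]
contact_force: [1.1, -0.0, 0.8]
gripper_width: 73.8
grip_force: 0.0
```

>>> servo_tool --targets '[{"dp": [0,0,-0.05],"dr": [0,0,8.7],"fingers": 0.085},{"dp": [0,0,0],"dr": [0,0,8.7],"fingers": 0.085},{"dp": [0,0,0],"dr": [0,0,8.7],"fingers": 0.085},{"dp": [0,0,0],"dr": [0,0,8.7],"fingers": 0.085},{"dp": [0.042,-0.016,0],"dr": [0,0,0],"fingers": 0.085}]'

```text
time_s: 15.05
position: [621.3, -74.2, 155.5]
tcp_rot: [0.83, 3.03, 0.0]
contact_force: [0.5, -0.3, -1.3]
gripper_width: 85.1
grip_force: 0.0
```

>>> servo_tool --targets '[{"dp": [0.042,-0.016,0.0],"dr": [0,0,0],"fingers": 0.085},{"dp": [0.042,-0.016,0.01],"dr": [0,0,0],"fingers": 0.085},{"dp": [0.042,-0.016,0.02],"dr": [0,0,0],"fingers": 0.085},{"dp": [0.041,-0.016,0.02],"dr": [0,0,0],"fingers": 0.085},{"dp": [0,0,0],"dr": [0,0,0],"fingers": 0.085}]'

```text
time_s: 15.68
position: [441.5, -44.2, 105.9]
tcp_rot: [-0.825, -3.026, 0.001]
contact_force: [1.3, -0.7, 0.3]
gripper_width: 85.2
grip_force: 0.0
```

```bash
python3 - <<'E'
from h import *
snap('wrist','w5')
cv2.imwrite('pics/w5b.png',cv2.resize(cv2.imread('pics/w5.png'),(800,600),interpolation=cv2.INTER_CUBIC))
import numpy as np
im=np.load('pics/w5.npz')['im'];hsv=cv2.cvtColor(im,cv2.COLOR_RGB2HSV)
m=((hsv[...,1]<60)&(hsv[...,2]>200)).astype(np.uint8)
for c in cv2.findContours(m,cv2.RETR_EXTERNAL,cv2.CHAIN_APPROX_NONE)[0]:
    if cv2.contourArea(c)>400:
        P=np.array([pt('w5',*p[0],40)[:2] for p in c],np.float32); rc=cv2.minAreaRect(P); p=cv2.boxPoints(rc); e=max(p[1]-p[0],p[2]-p[1],key=np.linalg.norm)
        print(np.round(c.mean((0,1))/.64),np.round(rc[0],1),np.round(rc[1]),round(np.degrees(np.arctan2(e[1],e[0]))%180,1))
E
python3 plan.py 445,-43,39,59.5
```

```text
[400. 344.] [443.5 -43.1] [37. 50.] 149.6
[636. 172.] [426.7  86.7] [37. 51.] 154.2
[753.  48.] [400.3 183.6] [37. 51.] 158.9
t 15.72 pos [443.7 -44.4 106.3] ang 59.5 w 85.1 j7 1.17 F [ 0.4 -0.6  0.1]
-> (445.0, -43.0, 39.0, 59.5) rot 0 x [-0.03 -0.14 -0.01] then move 2 x [-0.0002, 0.0009, 0.0337]
```

View pics/w5b.png

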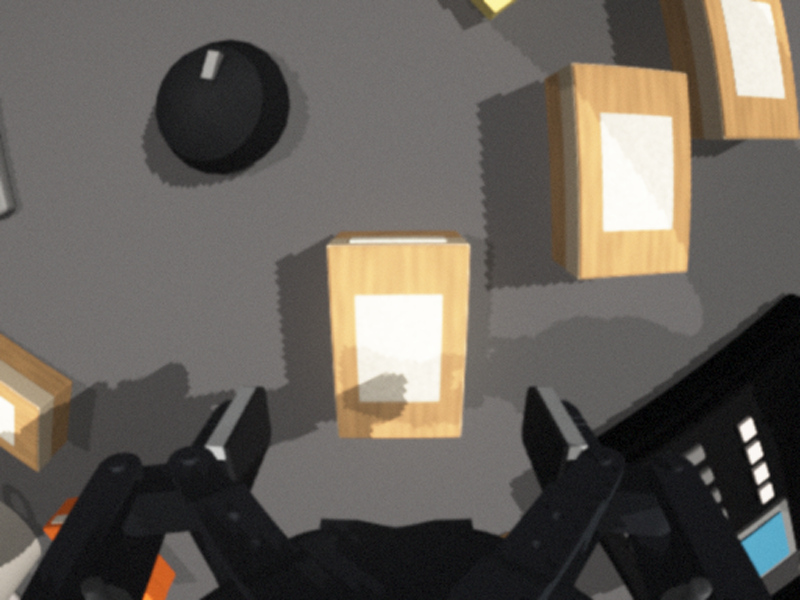

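>>> servo_tool --targets '[{"dp": [0,0.001,0.03],"dr": [0,0,0],"fingers": 0.085},{"dp": [0,0,0.037],"dr": [0,0,0],"fingers": 0.085},{"dp": [0,0,0],"dr": [0,0,0],"fingers": 0.085}]'

```text
time_s: 16.1
position: [444.6, -43.6, 38.1]
tcp_rot: [-0.826, -3.027, 0.0]
contact_force: [0.3, 0.7, 0.2]
gripper_width: 85.0
grip_force: 0.0
```

>>> servo_tool --targets '[{"dp": [0,0,0],"dr": [0,0,0],"fingers": 0.04},{"dp": [0,0,0],"dr": [0,0,0],"fingers": 0.04},{"dp": [0,0,0],"dr": [0,0,0],"fingers": 0.04},{"dp": [0,0,0],"dr": [0,0,0],"fingers": 0.04},{"dp": [0,0,0],"dr": [0,0,0],"fingers": 0.04}]'

```text
time_s: 16.73
position: [445.2, -43.7, 40.8]
tcp_rot: [0.826, 3.031, 0.001]
contact_force: [-0.8, -0.6, 13.5]
gripper_width: 57.0
grip_force: 62.1
```

>>> servo_tool --targets '[{"dp": [0,0,-0.04],"dr": [0,0,0],"fingers": 0.04},{"dp": [0,0,-0.04],"dr": [0,0,-8.7],"fingers": 0.04},{"dp": [0,0,-0.04],"dr": [0,0,-8.7],"fingers": 0.04},{"dp": [0,0,0],"dr": [0,0,-8.7],"fingers": 0.04},{"dp": [0,0,0],"dr": [0,0,-8.7],"fingers": 0.04}]'

```text
time_s: 17.35
position: [445.1, -43.8, 160.9]
tcp_rot: [-0.125, 3.138, -0.0]
contact_force: [0.3, -0.3, -3.3]
gripper_width: 57.1
grip_force: 66.8
```

>>> servo_tool --targets '[{"dp": [-0.043,-0.011,0],"dr": [0,0,0],"fingers": 0.04},{"dp": [-0.043,-0.011,0],"dr": [0,0,0],"fingers": 0.04},{"dp": [-0.043,-0.011,0],"dr": [0,0,0],"fingers": 0.04},{"dp": [-0.043,-0.011,0],"dr": [0,0,0],"fingers": 0.04},{"dp": [-0.043,-0.011,0],"dr": [0,0,0],"fingers": 0.04}]'

```text
time_s: 17.98
position: [664.5, -82.9, 160.5]
tcp_rot: [0.117, -3.139, -0.0]
contact_force: [0.1, -0.1, -1.2]
gripper_width: 56.6
grip_force: 66.8
```

>>> servo_tool --targets '[{"dp": [0,0,0.02],"dr": [0,0,0],"fingers": 0.04},{"dp": [0,0,0.02],"dr": [0,0,0],"fingers": 0.04},{"dp": [0,0,0],"dr": [0,0,0],"fingers": 0.04}]'

```text
time_s: 18.35
position: [662.6, -82.4, 118.9]
tcp_rot: [0.118, -3.136, -0.001]
contact_force: [-0.5, -0.5, -0.6]
gripper_width: 56.9
grip_force: 66.8
```

```bash
python3 plan.py 662.5,-82,81,94.4
```

```text
t 18.35 pos [662.6 -82.4 118.9] ang 94.3 w 56.9 j7 1.62 F [-0.5 -0.5 -0.6]
-> (662.5, -82.0, 81.0, 94.4) rot 0 x [ 0.04 -0.19 -0.11] then move 1 x [0.0, 0.0005, 0.0379]
```

>>> servo_tool --targets '[{"dp": [-0.001,0.0005,0.02],"dr": [0,0,0],"fingers": 0.04},{"dp": [0,0,0.014],"dr": [0,0,0],"fingers": 0.04},{"dp": [0,0,0.004],"dr": [0,0,0],"fingers": 0.04},{"dp": [0,0,0],"dr": [0,0,0],"fingers": 0.04}]'

```text
time_s: 18.85
position: [663.9, -81.8, 81.0]
tcp_rot: [0.117, -3.137, -0.001]
contact_force: [-2.3, 0.3, 0.8]
gripper_width: 56.6
grip_force: 67.1
```

>>> servo_tool --targets '[{"dp": [0,0,0],"dr": [0,0,0],"fingers": 0.074},{"dp": [0,0,0],"dr": [0,0,0],"fingers": 0.074},{"dp": [0,0,-0.02],"dr": [0,0,0],"fingers": 0.074},{"dp": [0,0,-0.04],"dr": [0,0,0],"fingers": 0.074},{"dp": [0,0,-0.04],"dr": [0,0,0],"fingers": 0.074}]'

```text
time_s: 19.48
position: [664.3, -81.9, 183.4]
tcp_rot: [0.118, -3.139, -0.001]
contact_force: [0.6, 0.4, 0.9]
gripper_width: 73.8
grip_force: 0.0
```

```bash
python3 plan.py 426.5,86.5,110,64.2 426.5,86.5,40,64.2; python3 -c "
from h import *
snap('wrist','w6')"
```

```text
t 19.48 pos [664.3 -81.9 183.4] ang 94.3 w 73.8 j7 1.63 F [0.6 0.4 0.9]
-> (426.5, 86.5, 110.0, 64.2) rot 4 x [ 0.01 -0.01  7.52] then move 7 x [0.041, 0.0069, 0.0105]
-> (426.5, 86.5, 40.0, 64.2) rot 0 x [0. 0. 0.] then move 2 x [0.0, 0.0, 0.035]
```

>>> servo_tool --targets '[{"dp": [0,0,0],"dr": [0,0,7.5],"fingers": 0.085},{"dp": [0,0,0],"dr": [0,0,7.5],"fingers": 0.085},{"dp": [0,0,0],"dr": [0,0,7.5],"fingers": 0.085},{"dp": [0,0,0],"dr": [0,0,7.5],"fingers": 0.085},{"dp": [0.041,0.007,0],"dr": [0,0,0],"fingers": 0.085}]'

```text
time_s: 20.15
position: [630.7, -58.7, 181.3]
tcp_rot: [-0.705, -3.061, 0.0]
contact_force: [0.8, 0.1, -1.0]
gripper_width: 85.1
grip_force: 0.0
```

>>> servo_tool --targets '[{"dp": [0.041,0.007,0],"dr": [0,0,0],"fingers": 0.085},{"dp": [0.041,0.007,0],"dr": [0,0,0],"fingers": 0.085},{"dp": [0.041,0.007,0],"dr": [0,0,0],"fingers": 0.085},{"dp": [0.041,0.007,0.01],"dr": [0,0,0],"fingers": 0.085},{"dp": [0.041,0.007,0.02],"dr": [0,0,0],"fingers": 0.085}]'

```text
time_s: 20.78
position: [460.3, 63.6, 152.4]
tcp_rot: [0.699, 3.062, 0.003]
contact_force: [2.0, 1.1, -1.7]
gripper_width: 84.7
grip_force: 0.0
```

>>> servo_tool --targets '[{"dp": [0.041,0.006,0.02],"dr": [0,0,0],"fingers": 0.085},{"dp": [0,0,0.04],"dr": [0,0,0],"fingers": 0.085},{"dp": [0,0,0],"dr": [0,0,0],"fingers": 0.085},{"dp": [0,0,0],"dr": [0,0,0],"fingers": 0.085}]'

```text
time_s: 21.28
position: [426.9, 85.8, 92.7]
tcp_rot: [-0.7, -3.062, -0.001]
contact_force: [-0.2, 0.3, 0.1]
gripper_width: 85.0
grip_force: 0.0
```

```bash
python3 plan.py 426.5,86.5,40,64.2
```

```text
t 21.27 pos [426.9  85.8  92.7] ang 64.3 w 85.0 j7 0.92 F [-0.2  0.3  0.1]
-> (426.5, 86.5, 40.0, 64.2) rot 0 x [ 0.04 -0.06  0.05] then move 2 x [0.0003, 0.0002, 0.0263]
```

>>> servo_tool --targets '[{"dp": [0,0,0.026],"dr": [0,0,0],"fingers": 0.085},{"dp": [0,0,0.027],"dr": [0,0,0],"fingers": 0.085},{"dp": [0,0,0],"dr": [0,0,0],"fingers": 0.085},{"dp": [0,0,0],"dr": [0,0,0],"fingers": 0.04},{"dp": [0,0,0],"dr": [0,0,0],"fingers": 0.04}]'

```text
time_s: 21.9
position: [426.8, 86.0, 39.9]
tcp_rot: [-0.699, -3.063, -0.002]
contact_force: [-1.3, -0.7, 18.7]
gripper_width: 57.0
grip_force: 60.0
```

>>> servo_tool --targets '[{"dp": [0,0,0],"dr": [0,0,0],"fingers": 0.04},{"dp": [0,0,0],"dr": [0,0,0],"fingers": 0.04},{"dp": [0,0,0],"dr": [0,0,0],"fingers": 0.04},{"dp": [0,0,0],"dr": [0,0,0],"fingers": 0.04}]'

```text
time_s: 22.4
position: [426.7, 86.0, 39.9]
tcp_rot: [-0.699, -3.063, -0.002]
contact_force: [-0.7, -0.2, 19.6]
gripper_width: 56.8
grip_force: 60.6
```

>>> servo_tool --targets '[{"dp": [0,0,-0.04],"dr": [0,0,0],"fingers": 0.04},{"dp": [0,0,-0.04],"dr": [0,0,-7.5],"fingers": 0.04},{"dp": [0,0,-0.04],"dr": [0,0,-7.5],"fingers": 0.04},{"dp": [0,0,-0.04],"dr": [0,0,-7.5],"fingers": 0.04},{"dp": [0,0,0],"dr": [0,0,-7.5],"fingers": 0.04}]'

```text
time_s: 23.02
position: [427.2, 85.8, 201.6]
tcp_rot: [-0.124, 3.136, 0.002]
contact_force: [0.3, -0.4, -3.2]
gripper_width: 56.7
grip_force: 68.0
```

>>> servo_tool --targets '[{"dp": [-0.037,-0.031,0],"dr": [0,0,0],"fingers": 0.04},{"dp": [-0.037,-0.031,0],"dr": [0,0,0],"fingers": 0.04},{"dp": [-0.037,-0.031,0],"dr": [0,0,0],"fingers": 0.04},{"dp": [-0.037,-0.031,0],"dr": [0,0,0],"fingers": 0.04},{"dp": [-0.037,-0.031,0],"dr": [0,0,0],"fingers": 0.04}]'

```text
time_s: 23.65
position: [623.4, -56.1, 199.2]
tcp_rot: [0.117, -3.138, -0.001]
contact_force: [0.3, 1.1, -1.7]
gripper_width: 57.0
grip_force: 67.9
```

>>> servo_tool --targets '[{"dp": [-0.037,-0.031,0.0],"dr": [0,0,0],"fingers": 0.04},{"dp": [0,0,0.02],"dr": [0,0,0],"fingers": 0.04},{"dp": [0,0,0.02],"dr": [0,0,0],"fingers": 0.04},{"dp": [0,0,0],"dr": [0,0,0],"fingers": 0.04}]'

```text
time_s: 24.15
position: [661.0, -83.1, 157.6]
tcp_rot: [0.117, -3.136, -0.001]
contact_force: [-0.0, -0.2, -2.3]
gripper_width: 56.8
grip_force: 67.8
```

```bash
python3 plan.py 663.9,-81.8,121,94.4
```

```text
t 24.15 pos [661.  -83.1 157.6] ang 94.3 w 56.8 j7 1.6 F [-0.  -0.2 -2.3]
-> (663.9, -81.8, 121.0, 94.4) rot 0 x [ 0.04 -0.21 -0.11] then move 1 x [-0.003, 0.001, 0.0366]
```

>>> servo_tool --targets '[{"dp": [-0.001,0.001,0.02],"dr": [0,0,0],"fingers": 0.04},{"dp": [0,0,0.013],"dr": [0,0,0],"fingers": 0.04},{"dp": [0,0,0.004],"dr": [0,0,0],"fingers": 0.04},{"dp": [0,0,0],"dr": [0,0,0],"fingers": 0.04}]'

```text
time_s: 24.65
position: [662.6, -81.9, 121.3]
tcp_rot: [0.117, -3.138, -0.001]
contact_force: [-0.8, 0.5, -1.5]
gripper_width: 57.0
grip_force: 67.9
```

>>> servo_tool --targets '[{"dp": [0,0,0],"dr": [0,0,0],"fingers": 0.074},{"dp": [0,0,0],"dr": [0,0,0],"fingers": 0.074},{"dp": [0,0,-0.02],"dr": [0,0,0],"fingers": 0.074},{"dp": [0,0,-0.04],"dr": [0,0,0],"fingers": 0.074},{"dp": [0,0,-0.04],"dr": [0,0,0],"fingers": 0.074}]'

```text
time_s: 25.28
position: [662.6, -82.0, 222.3]
tcp_rot: [0.118, -3.138, -0.001]
contact_force: [0.2, 0.1, -0.1]
gripper_width: 74.1
grip_force: 0.0
```

```bash
python3 plan.py 400.5,183,110,68.9 
```

```text
t 25.27 pos [662.6 -82.  222.3] ang 94.3 w 74.1 j7 1.61 F [ 0.2  0.1 -0.1]
-> (400.5, 183.0, 110.0, 68.9) rot 4 x [ 0.01 -0.03  6.35] then move 8 x [0.0425, 0.0191, 0.014]
```

>>> servo_tool --targets '[{"dp": [0,0,0],"dr": [0,0,6.4],"fingers": 0.085},{"dp": [0,0,0],"dr": [0,0,6.4],"fingers": 0.085},{"dp": [0,0,0],"dr": [0,0,6.3],"fingers": 0.085},{"dp": [0,0,0],"dr": [0,0,6.3],"fingers": 0.085},{"dp": [0.0425,0.019,0],"dr": [0,0,0],"fingers": 0.085}]'

```text
time_s: 25.9
position: [630.2, -50.3, 220.3]
tcp_rot: [-0.582, -3.086, 0.001]
contact_force: [0.5, 0.3, -1.5]
gripper_width: 85.3
grip_force: 0.0
```

>>> servo_tool --targets '[{"dp": [0.0425,0.019,0],"dr": [0,0,0],"fingers": 0.085},{"dp": [0.0425,0.019,0],"dr": [0,0,0],"fingers": 0.085},{"dp": [0.0425,0.019,0],"dr": [0,0,0],"fingers": 0.085},{"dp": [0.0425,0.019,0],"dr": [0,0,0],"fingers": 0.085},{"dp": [0.0425,0.019,0.02],"dr": [0,0,0],"fingers": 0.085}]'

```text
time_s: 26.52
position: [465.4, 117.4, 202.3]
tcp_rot: [0.576, 3.088, 0.003]
contact_force: [1.2, 1.3, -0.9]
gripper_width: 85.3
grip_force: 0.0
```

>>> servo_tool --targets '[{"dp": [0.0425,0.019,0.02],"dr": [0,0,0],"fingers": 0.085},{"dp": [0.0425,0.02,0.03],"dr": [0,0,0],"fingers": 0.085},{"dp": [0,0,0.04],"dr": [0,0,0],"fingers": 0.085},{"dp": [0,0,0.02],"dr": [0,0,0],"fingers": 0.085},{"dp": [0,0,0],"dr": [0,0,0],"fingers": 0.085}]'

```text
time_s: 27.15
position: [400.1, 183.3, 90.9]
tcp_rot: [-0.575, -3.085, 0.001]
contact_force: [-0.4, -0.3, -0.5]
gripper_width: 85.2
grip_force: 0.0
```

```bash
python3 plan.py 400.5,183,40,68.9 
```

```text
t 27.15 pos [400.1 183.3  90.9] ang 68.9 w 85.2 j7 0.7 F [-0.4 -0.3 -0.5]
-> (400.5, 183.0, 40.0, 68.9) rot 0 x [-0.06 -0.17  0.  ] then move 2 x [-0.0002, -0.0001, 0.0254]
```

>>> servo_tool --targets '[{"dp": [0,0,0.025],"dr": [0,0,0],"fingers": 0.085},{"dp": [0,0,0.026],"dr": [0,0,0],"fingers": 0.085},{"dp": [0,0,0],"dr": [0,0,0],"fingers": 0.085},{"dp": [0,0,0],"dr": [0,0,0],"fingers": 0.04},{"dp": [0,0,0],"dr": [0,0,0],"fingers": 0.04}]'

```text
time_s: 27.78
position: [400.7, 183.5, 41.9]
tcp_rot: [-0.576, -3.088, -0.002]
contact_force: [-1.5, -0.8, 17.6]
gripper_width: 56.8
grip_force: 60.2
```

>>> servo_tool --targets '[{"dp": [0,0,0],"dr": [0,0,0],"fingers": 0.04},{"dp": [0,0,0],"dr": [0,0,0],"fingers": 0.04},{"dp": [0,0,0],"dr": [0,0,0],"fingers": 0.04}]'

```text
time_s: 28.15
position: [400.7, 183.5, 41.9]
tcp_rot: [-0.576, -3.088, -0.002]
contact_force: [-1.0, -0.6, 17.9]
gripper_width: 57.1
grip_force: 60.9
```

>>> servo_tool --targets '[{"dp": [0,0,-0.05],"dr": [0,0,0],"fingers": 0.04},{"dp": [0,0,-0.05],"dr": [0,0,-6.4],"fingers": 0.04},{"dp": [0,0,-0.05],"dr": [0,0,-6.4],"fingers": 0.04},{"dp": [0,0,-0.05],"dr": [0,0,-6.4],"fingers": 0.04},{"dp": [0,0,0],"dr": [0,0,-6.3],"fingers": 0.04}]'

```text
time_s: 28.78
position: [401.4, 183.3, 244.3]
tcp_rot: [-0.125, 3.135, 0.004]
contact_force: [-1.2, 0.6, -2.3]
gripper_width: 56.5
grip_force: 67.7
```

>>> servo_tool --targets '[{"dp": [-0.03,-0.0355,0],"dr": [0,0,0],"fingers": 0.04},{"dp": [-0.03,-0.0355,0],"dr": [0,0,0],"fingers": 0.04},{"dp": [-0.03,-0.0355,0],"dr": [0,0,0],"fingers": 0.04},{"dp": [-0.03,-0.0355,0],"dr": [0,0,0],"fingers": 0.04},{"dp": [-0.03,-0.0355,0],"dr": [0,0,0],"fingers": 0.04}]'

```text
time_s: 29.4
position: [564.5, 16.3, 241.2]
tcp_rot: [0.12, -3.138, -0.001]
contact_force: [1.0, 0.7, -1.6]
gripper_width: 56.9
grip_force: 67.7
```

>>> servo_tool --targets '[{"dp": [-0.03,-0.0355,0],"dr": [0,0,0],"fingers": 0.04},{"dp": [-0.03,-0.0355,0],"dr": [0,0,0],"fingers": 0.04},{"dp": [-0.03,-0.0355,0],"dr": [0,0,0],"fingers": 0.04},{"dp": [0,0,0.03],"dr": [0,0,0],"fingers": 0.04},{"dp": [0,0,0],"dr": [0,0,0],"fingers": 0.04}]'

```text
time_s: 30.02
position: [660.6, -81.6, 208.9]
tcp_rot: [0.12, -3.134, -0.002]
contact_force: [-0.3, 0.9, -1.2]
gripper_width: 56.6
grip_force: 67.5
```

```bash
python3 plan.py 662,-81.8,161,94.4
```

```text
t 30.02 pos [660.6 -81.6 208.9] ang 94.4 w 56.6 j7 1.6 F [-0.3  0.9 -1.2]
-> (662.0, -81.8, 161.0, 94.4) rot 0 x [ 0.08 -0.29 -0.01] then move 1 x [-0.0014, -0.0003, 0.0479]
```

>>> servo_tool --targets '[{"dp": [-0.001,0,0.025],"dr": [0,0,0],"fingers": 0.04},{"dp": [0,0,0.017],"dr": [0,0,0],"fingers": 0.04},{"dp": [0,0,0.005],"dr": [0,0,0],"fingers": 0.04},{"dp": [0,0,0],"dr": [0,0,0],"fingers": 0.04}]'

```text
time_s: 30.52
position: [662.7, -81.3, 163.4]
tcp_rot: [0.12, -3.138, -0.001]
contact_force: [-0.6, -0.2, -0.9]
gripper_width: 56.3
grip_force: 67.7
```

```bash
python3 plan.py 662,-81.8,161,94.4
```

```text
t 30.52 pos [662.7 -81.3 163.4] ang 94.4 w 56.3 j7 1.58 F [-0.6 -0.2 -0.9]
-> (662.0, -81.8, 161.0, 94.4) rot 0 x [ 0.04 -0.08  0.  ] then move 1 x [0.0007, -0.0004, 0.0024]
```

>>> servo_tool --targets '[{"dp": [0,0,0.001],"dr": [0,0,0],"fingers": 0.074},{"dp": [0,0,0],"dr": [0,0,0],"fingers": 0.074},{"dp": [0,0,-0.02],"dr": [0,0,0],"fingers": 0.074},{"dp": [0,0,-0.04],"dr": [0,0,0],"fingers": 0.074},{"dp": [0,0,-0.04],"dr": [0,0,0],"fingers": 0.074}]'

```text
time_s: 31.15
position: [662.7, -81.5, 263.3]
tcp_rot: [0.12, -3.138, -0.001]
contact_force: [0.0, 0.8, 0.2]
gripper_width: 73.7
grip_force: 0.0
```

>>> servo_tool --targets '[{"dp": [0.041,-0.024,0],"dr": [0,0,0],"fingers": 0.085},{"dp": [0.041,-0.024,0],"dr": [0,0,0],"fingers": 0.085},{"dp": [0.041,-0.024,0],"dr": [0,0,0],"fingers": 0.085},{"dp": [0.041,-0.024,0],"dr": [0,0,0],"fingers": 0.085},{"dp": [0.041,-0.024,0],"dr": [0,0,0],"fingers": 0.085}]'

```text
time_s: 31.78
position: [466.3, -217.7, 262.5]
tcp_rot: [0.12, -3.138, -0.0]
contact_force: [0.2, -0.4, 0.6]
gripper_width: 85.2
grip_force: 0.0
```

>>> servo_tool --targets '[{"dp": [0.041,-0.024,0],"dr": [0,0,0],"fingers": 0.085},{"dp": [0.041,-0.025,0],"dr": [0,0,0],"fingers": 0.085},{"dp": [0.039,-0.025,0],"dr": [0,0,0],"fingers": 0.085},{"dp": [0,0,0],"dr": [0,0,10.1],"fingers": 0.085},{"dp": [0,0,0],"dr": [0,0,10.1],"fingers": 0.085}]'

```text
time_s: 32.4
position: [352.2, -300.5, 262.7]
tcp_rot: [-0.443, -3.109, 0.0]
contact_force: [1.1, -0.1, 0.6]
gripper_width: 85.3
grip_force: 0.0
```

>>> servo_tool --targets '[{"dp": [0,0,0],"dr": [0,0,10.1],"fingers": 0.085},{"dp": [0,0,0],"dr": [0,0,10.1],"fingers": 0.085},{"dp": [0,0,0],"dr": [0,0,10.1],"fingers": 0.085},{"dp": [0,0,0],"dr": [0,0,10.1],"fingers": 0.085},{"dp": [0,0,0],"dr": [0,0,10.1],"fingers": 0.085}]'

```text
time_s: 33.02
position: [352.7, -299.9, 262.6]
tcp_rot: [-1.725, -2.624, 0.001]
contact_force: [0.1, 0.3, 0.5]
gripper_width: 84.8
grip_force: 0.0
```

>>> servo_tool --targets '[{"dp": [0,0,0],"dr": [0,0,10.1],"fingers": 0.085},{"dp": [0,0,0],"dr": [0,0,10.1],"fingers": 0.085},{"dp": [0,0,0],"dr": [0,0,10.1],"fingers": 0.085},{"dp": [0,0,0],"dr": [0,0,10.1],"fingers": 0.085},{"dp": [0,0,0],"dr": [0,0,10.1],"fingers": 0.085}]'

```text
time_s: 33.65
position: [352.8, -299.9, 262.6]
tcp_rot: [-2.68, -1.638, 0.001]
contact_force: [0.4, 0.4, 0.4]
gripper_width: 85.3
grip_force: 0.0
```

>>> servo_tool --targets '[{"dp": [0,0,0.03],"dr": [0,0,10.1],"fingers": 0.085},{"dp": [0,0,0.03],"dr": [0,0,10.1],"fingers": 0.085},{"dp": [0,0,0.03],"dr": [0,0,10.1],"fingers": 0.085},{"dp": [0,0,0.03],"dr": [0,0,0],"fingers": 0.085},{"dp": [0,0,0],"dr": [0,0,0],"fingers": 0.085}]'

```text
time_s: 34.28
position: [352.0, -299.5, 141.5]
tcp_rot: [-3.01, -0.888, 0.004]
contact_force: [-1.3, -0.4, 1.1]
gripper_width: 85.2
grip_force: 0.0
```

```bash
python3 plan.py 351.7,-299.4,40,-57.6; python3 - <<'E'
from h import *
im=snap('wrist','w7');hsv=cv2.cvtColor(im,cv2.COLOR_RGB2HSV)
m=((hsv[...,1]<60)&(hsv[...,2]>190)).astype(np.uint8)
for c in cv2.findContours(m,cv2.RETR_EXTERNAL,cv2.CHAIN_APPROX_NONE)[0]:
    if cv2.contourArea(c)>300:
        P=np.array([pt('w7',*p[0],40)[:2] for p in c],np.float32); rc=cv2.minAreaRect(P); p=cv2.boxPoints(rc); e=max(p[1]-p[0],p[2]-p[1],key=np.linalg.norm)
        print(np.round(c.mean((0,1))),np.round(rc[0],1),np.round(rc[1]),round(np.degrees(np.arctan2(e[1],e[0]))%180,1))
E
```

```text
t 34.27 pos [ 352.  -299.5  141.5] ang -57.1 w 85.2 j7 0.27 F [-1.3 -0.4  1.1]
-> (351.7, -299.4, 40.0, -57.6) rot 1 x [-0.22  0.09  0.49] then move 3 x [0.0, -0.0001, 0.0338]
[ 17. 263.] [ 139.3 -112.6] [50. 62.] 90.2
[127. 243.] [ 256.9 -225.9] [36. 30.] 64.7
[469. 252.] [ 434.1 -586.4] [339. 117.] 85.1
[253. 204.] [ 350.5 -299.3] [51. 38.] 33.0
[388.  81.] [ 493.7 -331.7] [37. 51.] 169.1
```

>>> servo_tool --targets '[{"dp": [0,0,0.035],"dr": [0,0,0],"fingers": 0.085},{"dp": [0,0,0.035],"dr": [0,0,0],"fingers": 0.085},{"dp": [0,0,0.03],"dr": [0,0,0],"fingers": 0.085},{"dp": [0,0,0],"dr": [0,0,0],"fingers": 0.085}]'

```text
time_s: 34.83
position: [352.1, -299.9, 42.3]
tcp_rot: [-3.011, -0.888, 0.002]
contact_force: [0.5, 0.6, 0.2]
gripper_width: 84.9
grip_force: 0.0
```

>>> servo_tool --targets '[{"dp": [0,0,0],"dr": [0,0,0],"fingers": 0.04},{"dp": [0,0,0],"dr": [0,0,0],"fingers": 0.04},{"dp": [0,0,0],"dr": [0,0,0],"fingers": 0.04},{"dp": [0,0,0],"dr": [0,0,0],"fingers": 0.04},{"dp": [0,0,0],"dr": [0,0,0],"fingers": 0.04}]'

```text
time_s: 35.45
position: [352.7, -300.0, 43.9]
tcp_rot: [3.012, 0.89, -0.0]
contact_force: [-1.5, 1.6, 19.2]
gripper_width: 57.1
grip_force: 60.7
```

>>> servo_tool --targets '[{"dp": [0,0,-0.055],"dr": [0,0,0],"fingers": 0.04},{"dp": [0,0,-0.055],"dr": [0,0,7.1],"fingers": 0.04},{"dp": [0,0,-0.055],"dr": [0,0,7.1],"fingers": 0.04},{"dp": [0,0,-0.055],"dr": [0,0,7.1],"fingers": 0.04},{"dp": [0,0,0],"dr": [0,0,7.1],"fingers": 0.04}]'

```text
time_s: 36.08
position: [353.1, -300.1, 266.3]
tcp_rot: [3.137, 0.118, 0.005]
contact_force: [0.2, 0.6, -3.7]
gripper_width: 56.6
grip_force: 69.0
```

>>> servo_tool --targets '[{"dp": [0.041,-0.024,0],"dr": [0,0,0],"fingers": 0.04},{"dp": [0.041,-0.024,0],"dr": [0,0,0],"fingers": 0.04},{"dp": [0.041,-0.024,0],"dr": [0,0,0],"fingers": 0.04},{"dp": [0.041,-0.024,0],"dr": [0,0,0],"fingers": 0.04},{"dp": [0.041,-0.024,0],"dr": [0,0,0],"fingers": 0.04}]'

```text
time_s: 36.7
position: [548.5, -162.7, 263.3]
tcp_rot: [-3.138, -0.124, 0.002]
contact_force: [-0.0, -1.4, -1.6]
gripper_width: 56.7
grip_force: 69.0
```

>>> servo_tool --targets '[{"dp": [0.041,-0.024,0],"dr": [0,0,0],"fingers": 0.04},{"dp": [0.041,-0.025,0],"dr": [0,0,0],"fingers": 0.04},{"dp": [0.04,-0.025,0],"dr": [0,0,0],"fingers": 0.04},{"dp": [0,0,0],"dr": [0,0,0],"fingers": 0.04},{"dp": [0,0,0],"dr": [0,0,0],"fingers": 0.04}]'

```text
time_s: 37.33
position: [662.8, -81.2, 262.6]
tcp_rot: [-3.139, -0.122, 0.003]
contact_force: [0.0, -0.9, -2.2]
gripper_width: 56.9
grip_force: 69.0
```

```bash
python3 plan.py 662,-81.6,201,94.4; python3 - <<'E'
from h import *
for n,f in (('scene','s2'),('wrist','w8')):
    snap(n,f)
im=cv2.imread('pics/s2.png')[130:330,150:420]
cv2.imwrite('pics/s2c.png',cv2.resize(im,None,fx=2.9,fy=2.9,interpolation=cv2.INTER_CUBIC))
E
```

```text
t 37.33 pos [662.8 -81.2 262.6] ang -85.5 w 56.9 j7 -0.97 F [ 0.  -0.9 -2.2]
-> (662.0, -81.6, 201.0, 94.4) rot 0 x [-0.01  0.11  0.06] then move 2 x [-0.0004, 0.0002, 0.0308]
```

View pics/s2c.png

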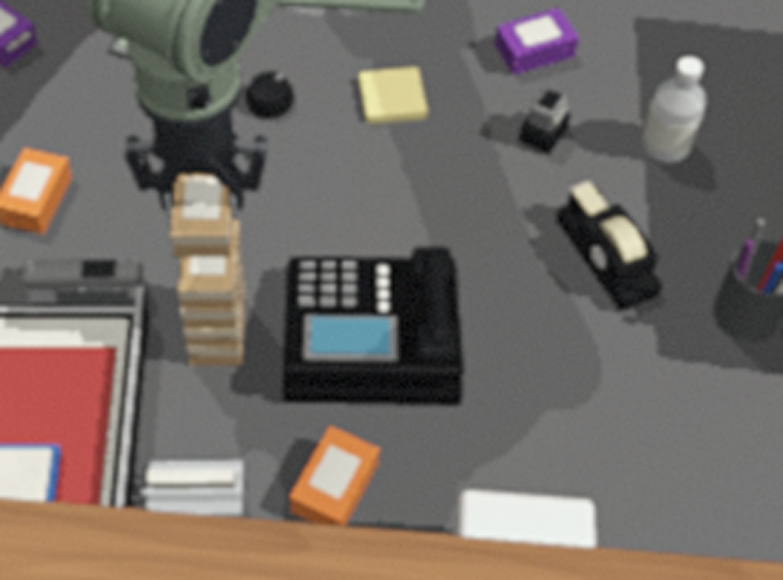

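The scene view shows a tidy four-box column between phone and tray, with the fifth box held above it. The stapler is in front of the tray.

>>> servo_tool --targets '[{"dp": [0,0,0.03],"dr": [0,0,0],"fingers": 0.04},{"dp": [0,0,0.022],"dr": [0,0,0],"fingers": 0.04},{"dp": [0,0,0.006],"dr": [0,0,0],"fingers": 0.04},{"dp": [0,0,0],"dr": [0,0,0],"fingers": 0.04},{"dp": [0,0,0],"dr": [0,0,0],"fingers": 0.04}]'

```text
time_s: 38.05
position: [663.2, -81.1, 204.6]
tcp_rot: [-3.139, -0.122, 0.002]
contact_force: [0.6, -0.8, -2.0]
gripper_width: 56.5
grip_force: 69.0
```

>>> servo_tool --targets '[{"dp": [0,0,0],"dr": [0,0,0],"fingers": 0.074},{"dp": [0,0,0],"dr": [0,0,0],"fingers": 0.074},{"dp": [0,0,-0.02],"dr": [0,0,0],"fingers": 0.074},{"dp": [0,0,-0.04],"dr": [0,0,0],"fingers": 0.074},{"dp": [0,0,-0.03],"dr": [0,0,0],"fingers": 0.074}]'

```text
time_s: 38.67
position: [663.4, -81.0, 295.5]
tcp_rot: [-3.139, -0.123, 0.002]
contact_force: [0.4, -0.1, 0.4]
gripper_width: 74.2
grip_force: 0.0
```

```bash
python3 plan.py 420,250,290,-66
```

```text
t 38.67 pos [663.4 -81.  295.5] ang -85.5 w 74.2 j7 -1.0 F [ 0.4 -0.1  0.4]
-> (420.0, 250.0, 290.0, -66.0) rot 3 x [-0.01  0.02 -6.5 ] then move 9 x [-0.0097, -0.0446, 0.0006]
```

>>> servo_tool --targets '[{"dp": [0,0,0],"dr": [0,0,-6.5],"fingers": 0.085},{"dp": [0,0,0],"dr": [0,0,-6.5],"fingers": 0.085},{"dp": [0,0,0],"dr": [0,0,-6.5],"fingers": 0.085},{"dp": [-0.001,-0.048,0],"dr": [0,0,0],"fingers": 0.085},{"dp": [-0.001,-0.048,0],"dr": [0,0,0],"fingers": 0.085}]'

```text
time_s: 39.3
position: [621.8, 6.7, 293.9]
tcp_rot: [-3.072, -0.651, 0.003]
contact_force: [1.2, 1.1, 0.2]
gripper_width: 84.8
grip_force: 0.0
```

>>> servo_tool --targets '[{"dp": [-0.001,-0.048,0],"dr": [0,0,0],"fingers": 0.085},{"dp": [-0.001,-0.048,0],"dr": [0,0,0],"fingers": 0.085},{"dp": [-0.001,-0.048,0],"dr": [0,0,0],"fingers": 0.085},{"dp": [-0.001,-0.048,0],"dr": [0,0,0],"fingers": 0.085},{"dp": [-0.001,-0.048,0],"dr": [0,0,0],"fingers": 0.085}]'

```text
time_s: 39.92
position: [519.6, 224.6, 294.5]
tcp_rot: [-3.072, -0.653, 0.002]
contact_force: [1.2, 1.4, 0.0]
gripper_width: 85.0
grip_force: 0.0
```

>>> servo_tool --targets '[{"dp": [-0.001,-0.048,0],"dr": [0,0,0],"fingers": 0.085},{"dp": [-0.001,-0.048,0],"dr": [0,0,0],"fingers": 0.085},{"dp": [0,0,0],"dr": [0,0,0],"fingers": 0.085},{"dp": [0,0,0],"dr": [0,0,0],"fingers": 0.085}]'

```text
time_s: 40.42
position: [479.8, 309.5, 294.6]
tcp_rot: [-3.072, -0.652, 0.002]
contact_force: [0.4, -1.3, 0.3]
gripper_width: 85.0
grip_force: 0.0
```

```bash
python3 - <<'E'
from h import *
snap('wrist','w9'); s=r.sense(); print(s['position'])
cv2.imwrite('pics/w9b.png',cv2.resize(cv2.imread('pics/w9.png'),(800,600),interpolation=cv2.INTER_CUBIC))
E
```

```text
[480.00699584 309.17992671 294.58970849]
```

View pics/w9b.png

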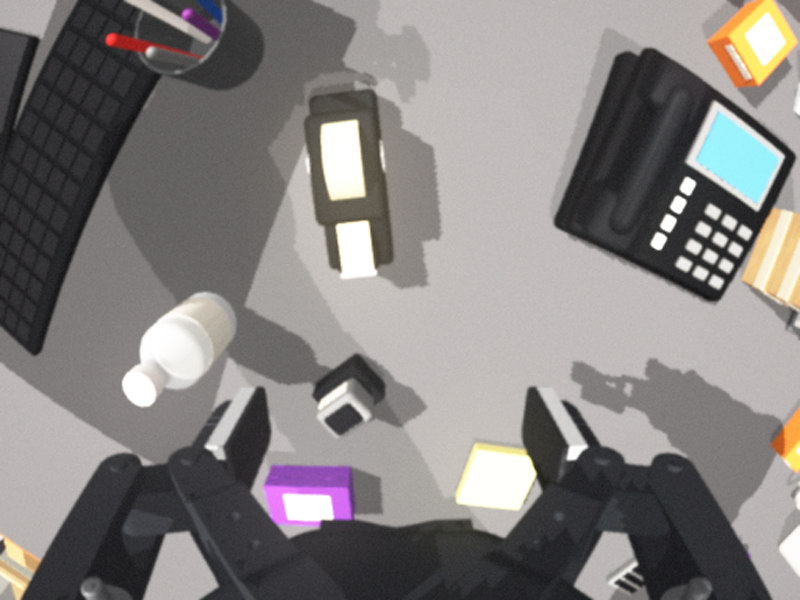

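The tape dispenser spans (345,93)–(360,270), the stamp's grip top is at (346,409), and the phone's front-left corner is at (557,228).

```bash
python3 - <<'E'
from h import *
W=lambda u,v,z:np.round(pt('w9',u*.64,v*.64,z)[:2],1)
for n,a,b in (('roll',W(340,120,76),W(349,197,76)),('rear/nose base28',W(343,95,28),W(362,268,28)),('sideL62',W(306,125,62),W(316,222,62)),('sideR62',W(379,116,62),W(390,215,62)),('base right edge',W(375,93,28),W(392,262,28)),('base left',W(312,97,28),W(332,268,28))):
    d=a-b; print(n,a,b,'mid',(a+b)/2,'len',round(np.hypot(*d),1),'ang',round(np.degrees(np.arctan2(d[1],d[0])),1))
print('nose tip top',W(357,276,55))
print('stamp top',[W(*p,72).tolist() for p in((319,405),(345,436),(376,410),(347,381))],'foot30',[W(*p,30).tolist() for p in((315,388),(357,355),(385,385))])
print('phone FL',W(557,228,20),W(557,228,0),'FR',W(720,300,20),'left back',W(618,53,60),W(618,53,90))
E
python3 - <<'E'
E
```

```text
roll [561.5 390.2] [512.5 362. ] mid [537.  376.1] len 56.5 ang 29.9
rear/nose base28 [583.  403.2] [455.3 331. ] mid [519.15 367.1 ] len 146.7 ang 29.5
sideL62 [548.9 414.6] [483.1 378.8] mid [516.  396.7] len 74.9 ang 28.5
sideR62 [575.9 366.7] [510.6 328.9] mid [543.25 347.8 ] len 75.5 ang 30.1
base right edge [594.6 379.9] [470.4 309.7] mid [532.5 344.8] len 142.7 ang 29.5
base left [572.1 426.4] [444.9 354.7] mid [508.5  390.55] len 146.0 ang 29.4
nose tip top [454.4 332.9]
stamp top [[341.1, 320.4], [320.7, 288.5], [357.2, 274.2], [373.0, 307.0]] foot30 [[331.0, 327.5], [379.5, 304.1], [361.7, 268.8]]
phone FL [557.9 188.8] [558.2 181. ] FR [579.5 -23.2] left back [712.8 219.1] [699.2 229.6]
```

>>> servo_tool --targets '[{"dp": [0,0,0.03],"dr": [0,0,-5.4],"fingers": 0.085},{"dp": [0.037,-0.015,0.03],"dr": [0,0,0],"fingers": 0.085},{"dp": [0.037,-0.015,0.04],"dr": [0,0,0],"fingers": 0.085},{"dp": [0,0,0.05],"dr": [0,0,0],"fingers": 0.085},{"dp": [0,0,0.02],"dr": [0,0,0],"fingers": 0.085}]'

```text
time_s: 41.1
position: [528.9, 371.2, 122.1]
tcp_rot: [3.039, 0.794, -0.007]
contact_force: [1.1, -0.5, 1.2]
gripper_width: 85.1
grip_force: 0.0
```

>>> servo_tool --targets '[{"dp": [0,0,0],"dr": [0,0,0],"fingers": 0.085},{"dp": [0,0,0],"dr": [0,0,0],"fingers": 0.085}]'

```text
time_s: 41.35
position: [529.8, 372.7, 126.5]
tcp_rot: [-3.037, -0.796, -0.001]
contact_force: [-0.2, -0.6, 0.5]
gripper_width: 85.0
grip_force: 0.0
```

```bash
python3 plan.py 529,372,52,-60.5
```

```text
t 41.35 pos [529.8 372.7 126.5] ang -60.6 w 85.0 j7 -1.13 F [-0.2 -0.6  0.5]
-> (529.0, 372.0, 52.0, -60.5) rot 0 x [-0.09 -0.07 -0.13] then move 2 x [-0.0005, 0.0001, 0.0372]
```

>>> servo_tool --targets '[{"dp": [-0.001,0,0.03],"dr": [0,0,0],"fingers": 0.085},{"dp": [0,0,0.03],"dr": [0,0,0],"fingers": 0.085},{"dp": [0,0,0.014],"dr": [0,0,0],"fingers": 0.085},{"dp": [0,0,0],"dr": [0,0,0],"fingers": 0.085}]'

```text
time_s: 41.85
position: [528.2, 372.3, 50.9]
tcp_rot: [-3.038, -0.797, 0.002]
contact_force: [0.0, 0.4, 0.7]
gripper_width: 85.1
grip_force: 0.0
```

>>> servo_tool --targets '[{"dp": [0,0,0],"dr": [0,0,0],"fingers": 0.035},{"dp": [0,0,0],"dr": [0,0,0],"fingers": 0.035},{"dp": [0,0,0],"dr": [0,0,0],"fingers": 0.035},{"dp": [0,0,0],"dr": [0,0,0],"fingers": 0.035},{"dp": [0,0,0],"dr": [0,0,0],"fingers": 0.035}]' --squeeze 100

```text
time_s: 42.48
position: [528.5, 372.6, 51.9]
tcp_rot: [-3.037, -0.797, -0.0]
contact_force: [-2.1, -0.8, 12.9]
gripper_width: 54.8
grip_force: 107.4
```

>>> servo_tool --targets '[{"dp": [0,0,-0.03],"dr": [0,0,0],"fingers": 0.035},{"dp": [0,0,-0.04],"dr": [0,0,0],"fingers": 0.035},{"dp": [0,0,-0.04],"dr": [0,0,8.4],"fingers": 0.035},{"dp": [0,0,0],"dr": [0,0,8.4],"fingers": 0.035},{"dp": [0,0,0],"dr": [0,0,8.4],"fingers": 0.035}]'

```text
time_s: 43.1
position: [528.1, 372.4, 161.2]
tcp_rot: [-3.138, -0.107, 0.002]
contact_force: [0.0, -0.6, -3.7]
gripper_width: 54.7
grip_force: 107.3
```

```bash
python3 plan.py 650,261,140,-85.7 650,261,60,-85.7
```

```text
t 43.1 pos [528.1 372.4 161.2] ang -86.1 w 54.7 j7 -1.54 F [ 0.  -0.6 -3.7]
-> (650.0, 261.0, 140.0, -85.7) rot 0 x [-0.09  0.08 -0.38] then move 4 x [0.0283, 0.03, 0.0053]
-> (650.0, 261.0, 60.0, -85.7) rot 0 x [0. 0. 0.] then move 2 x [0.0, 0.0, 0.04]
```

>>> servo_tool --targets '[{"dp": [0.028,0.03,0],"dr": [0,0,-0.4],"fingers": 0.035},{"dp": [0.028,0.03,0],"dr": [0,0,0],"fingers": 0.035},{"dp": [0.029,0.03,0],"dr": [0,0,0],"fingers": 0.035},{"dp": [0.028,0.03,0],"dr": [0,0,0],"fingers": 0.035},{"dp": [0,0,0],"dr": [0,0,0],"fingers": 0.035}]'

```text
time_s: 43.72
position: [651.9, 257.8, 160.2]
tcp_rot: [3.138, 0.119, -0.002]
contact_force: [-0.4, 0.4, -4.3]
gripper_width: 54.8
grip_force: 107.4
```

>>> servo_tool --targets '[{"dp": [0,0,0.035],"dr": [0,0,0],"fingers": 0.035},{"dp": [0,0,0.035],"dr": [0,0,0],"fingers": 0.035},{"dp": [0,0,0.025],"dr": [0,0,0],"fingers": 0.035},{"dp": [0,0,0],"dr": [0,0,0],"fingers": 0.035},{"dp": [0,0,0],"dr": [0,0,0],"fingers": 0.035}]'

```text
time_s: 44.35
position: [650.5, 261.6, 66.4]
tcp_rot: [-3.138, -0.126, 0.0]
contact_force: [0.5, 0.2, -3.6]
gripper_width: 54.5
grip_force: 107.2
```

```bash
python3 plan.py 650,261,52,-85.7
```

```text
t 44.35 pos [650.5 261.6  66.4] ang -85.4 w 54.5 j7 -1.38 F [ 0.5  0.2 -3.6]
-> (650.0, 261.0, 52.0, -85.7) rot 0 x [-0.05  0.02  0.31] then move 1 x [-0.0006, 0.0006, 0.0144]
```

>>> servo_tool --targets '[{"dp": [-0.0005,0,0.012],"dr": [0,0,0.2],"fingers": 0.035},{"dp": [0,0,0.0025],"dr": [0,0,0],"fingers": 0.035},{"dp": [0,0,0],"dr": [0,0,0],"fingers": 0.072},{"dp": [0,0,0],"dr": [0,0,0],"fingers": 0.072},{"dp": [0,0,0],"dr": [0,0,0],"fingers": 0.072}]'

```text
time_s: 44.98
position: [649.5, 261.4, 50.5]
tcp_rot: [-3.139, -0.12, 0.003]
contact_force: [-0.8, -0.3, 0.0]
gripper_width: 72.0
grip_force: 0.0
```

>>> servo_tool --targets '[{"dp": [0,0,-0.04],"dr": [0,0,0],"fingers": 0.072},{"dp": [0,0,-0.045],"dr": [0,0,0],"fingers": 0.072},{"dp": [0,0,-0.045],"dr": [0,0,0],"fingers": 0.072},{"dp": [0,0,0],"dr": [0,0,-10],"fingers": 0.085},{"dp": [0,0,0],"dr": [0,0,-10],"fingers": 0.085}]'

```text
time_s: 45.6
position: [649.9, 261.4, 181.0]
tcp_rot: [-3.068, -0.672, 0.002]
contact_force: [0.5, -0.0, 0.6]
gripper_width: 84.7
grip_force: 0.0
```

>>> servo_tool --targets '[{"dp": [0,0,0],"dr": [0,0,-10],"fingers": 0.085},{"dp": [0,0,0],"dr": [0,0,-10],"fingers": 0.085},{"dp": [0,0,0],"dr": [0,0,-10],"fingers": 0.085},{"dp": [0,0,0],"dr": [0,0,-10],"fingers": 0.085},{"dp": [-0.014,-0.041,0],"dr": [0,0,0],"fingers": 0.085}]'

```text
time_s: 46.22
position: [607.7, 265.0, 180.0]
tcp_rot: [-2.657, -1.675, 0.001]
contact_force: [1.1, 0.3, -0.6]
gripper_width: 85.1
grip_force: 0.0
```

>>> servo_tool --targets '[{"dp": [-0.014,-0.041,0],"dr": [0,0,0],"fingers": 0.085},{"dp": [-0.014,-0.041,0],"dr": [0,0,0],"fingers": 0.085},{"dp": [-0.014,-0.041,0],"dr": [0,0,0],"fingers": 0.085},{"dp": [-0.014,-0.041,0],"dr": [0,0,0],"fingers": 0.085},{"dp": [-0.014,-0.041,0],"dr": [0,0,0],"fingers": 0.085}]'

```text
time_s: 46.85
position: [390.3, 292.0, 181.2]
tcp_rot: [-2.657, -1.673, 0.001]
contact_force: [1.4, 1.1, -0.3]
gripper_width: 85.2
grip_force: 0.0
```

>>> servo_tool --targets '[{"dp": [-0.014,-0.041,0],"dr": [0,0,0],"fingers": 0.085},{"dp": [0,0,0],"dr": [0,0,0],"fingers": 0.085},{"dp": [0,0,0],"dr": [0,0,0],"fingers": 0.085}]'

```text
time_s: 47.22
position: [349.2, 297.1, 181.3]
tcp_rot: [-2.657, -1.673, 0.0]
contact_force: [0.7, 0.6, -0.2]
gripper_width: 85.2
grip_force: 0.0
```

```bash
python3 - <<'E'
from h import *
snap('wrist','w10')
cv2.imwrite('pics/w10b.png',cv2.resize(cv2.imread('pics/w10.png'),(800,600),interpolation=cv2.INTER_CUBIC))
E
python3 plan.py 347,298,62,-26
```

```text
t 47.27 pos [349.4 296.9 181.2] ang -25.6 w 84.9 j7 -0.48 F [-0.8 -0.4  0.8]
-> (347.0, 298.0, 62.0, -26.0) rot 0 x [-0.08 -0.02  0.36] then move 3 x [0.0, -0.0009, 0.0397]
```

View pics/w10b.png

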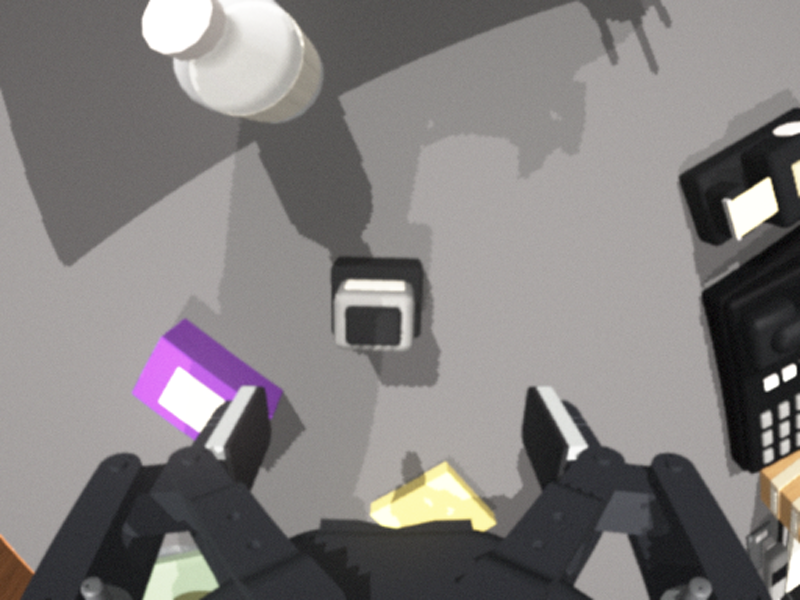

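```bash
python3 - <<'E'
from h import *
W=lambda u,v,z:np.round(pt('w10',u*.64,v*.64,z)[:2],1).tolist()
print('top',[W(*p,72) for p in((338,288),(412,286),(412,349),(340,349))],'c',W(375,318,72),'foot',[W(*p,30) for p in((333,260),(421,262),(420,336),(333,336))])
print('purple top corners',[W(*p,40) for p in((185,320),(283,392),(135,392))], 'ctr',W(195,400,40))
E
```

```text
top [[328.6, 323.0], [363.2, 307.6], [348.5, 276.0], [313.7, 292.5]] c [338.5, 300.2] foot [[323.8, 331.3], [370.6, 307.4], [350.3, 264.6], [300.9, 288.1]]
purple top corners [[220.8, 341.6], [255.3, 270.5], [149.5, 313.9]] ctr [192.7, 290.0]
```

>>> servo_tool --targets '[{"dp": [-0.003,-0.011,0.035],"dr": [0,0,0],"fingers": 0.072},{"dp": [0,0,0.04],"dr": [0,0,0],"fingers": 0.072},{"dp": [0,0,0.03],"dr": [0,0,0],"fingers": 0.072},{"dp": [0,0,0.013],"dr": [0,0,0],"fingers": 0.072},{"dp": [0,0,0],"dr": [0,0,0],"fingers": 0.072}]'

```text
time_s: 47.9
position: [337.8, 298.5, 62.5]
tcp_rot: [-2.659, -1.671, 0.003]
contact_force: [0.2, 0.2, 0.0]
gripper_width: 71.8
grip_force: 0.0
```

>>> servo_tool --targets '[{"dp": [0,0,0],"dr": [0,0,0],"fingers": 0.02},{"dp": [0,0,0],"dr": [0,0,0],"fingers": 0.02},{"dp": [0,0,0],"dr": [0,0,0],"fingers": 0.02},{"dp": [0,0,0],"dr": [0,0,0],"fingers": 0.02},{"dp": [0,0,0],"dr": [0,0,0],"fingers": 0.02}]' --squeeze 60

```text
time_s: 48.52
position: [337.5, 299.3, 63.9]
tcp_rot: [-2.657, -1.673, -0.0]
contact_force: [-0.4, -0.7, 8.6]
gripper_width: 43.2
grip_force: 59.5
```

>>> servo_tool --targets '[{"dp": [0,0,-0.03],"dr": [0,0,0],"fingers": 0.02},{"dp": [0,0,-0.04],"dr": [0,0,0],"fingers": 0.02},{"dp": [0,0,-0.03],"dr": [0,0,10],"fingers": 0.02},{"dp": [0,0,0],"dr": [0,0,10],"fingers": 0.02},{"dp": [0,0,0],"dr": [0,0,10],"fingers": 0.02}]'

```text
time_s: 49.15
position: [337.3, 299.5, 164.0]
tcp_rot: [-3.001, -0.92, 0.001]
contact_force: [-0.4, -0.5, -0.9]
gripper_width: 43.1
grip_force: 61.5
```

>>> servo_tool --targets '[{"dp": [0,0,0],"dr": [0,0,10],"fingers": 0.02},{"dp": [0,0,0],"dr": [0,0,10],"fingers": 0.02},{"dp": [0,0,0],"dr": [0,0,10],"fingers": 0.02},{"dp": [0,0,0],"dr": [0,0,0],"fingers": 0.02}]'

```text
time_s: 49.65
position: [337.2, 299.3, 163.4]
tcp_rot: [-3.138, -0.122, 0.002]
contact_force: [-0.2, 0.4, -1.8]
gripper_width: 43.2
grip_force: 61.6
```

```bash
python3 plan.py 502,86,160,-85.7 502,86,62,-85.7
```

```text
t 49.65 pos [337.2 299.3 163.4] ang -85.5 w 43.2 j7 -1.2 F [-0.2  0.4 -1.8]
-> (502.0, 86.0, 160.0, -85.7) rot 0 x [-0.05  0.09  0.17] then move 6 x [0.0247, 0.0375, 0.0006]
-> (502.0, 86.0, 62.0, -85.7) rot 0 x [0. 0. 0.] then move 2 x [0.0, 0.0, 0.049]
```

Grip width 43 mm confirms the stamp. Carrying it to the spot in front of the phone.

>>> servo_tool --targets '[{"dp": [0.025,0.0375,0],"dr": [0,0,0],"fingers": 0.02},{"dp": [0.025,0.0375,0],"dr": [0,0,0],"fingers": 0.02},{"dp": [0.025,0.0375,0],"dr": [0,0,0],"fingers": 0.02},{"dp": [0.025,0.0375,0],"dr": [0,0,0],"fingers": 0.02},{"dp": [0.024,0.0375,0],"dr": [0,0,0],"fingers": 0.02}]'

```text
time_s: 50.28
position: [476.2, 120.4, 163.1]
tcp_rot: [-3.138, -0.128, 0.002]
contact_force: [0.3, 0.7, 0.4]
gripper_width: 43.1
grip_force: 61.6
```

>>> servo_tool --targets '[{"dp": [0.024,0.0375,0],"dr": [0,0,0],"fingers": 0.02},{"dp": [0,0,0.035],"dr": [0,0,0],"fingers": 0.02},{"dp": [0,0,0.035],"dr": [0,0,0],"fingers": 0.02},{"dp": [0,0,0.024],"dr": [0,0,0],"fingers": 0.02},{"dp": [0,0,0.004],"dr": [0,0,0],"fingers": 0.02}]'

```text
time_s: 50.9
position: [501.6, 86.1, 64.1]
tcp_rot: [-3.138, -0.126, 0.005]
contact_force: [0.4, 0.6, -0.2]
gripper_width: 43.0
grip_force: 61.7
```

>>> servo_tool --targets '[{"dp": [0,0,0],"dr": [0,0,0],"fingers": 0.02},{"dp": [0,0,0],"dr": [0,0,0],"fingers": 0.02}]'

```text
time_s: 51.15
position: [502.3, 86.2, 65.6]
tcp_rot: [-3.138, -0.122, 0.001]
contact_force: [0.1, -0.7, -0.7]
gripper_width: 43.3
grip_force: 61.7
```

```bash
python3 plan.py 502,86,63.5,-85.7
```

```text
t 51.15 pos [502.3  86.2  65.6] ang -85.5 w 43.3 j7 -0.66 F [ 0.1 -0.7 -0.7]
-> (502.0, 86.0, 63.5, -85.7) rot 0 x [-0.06  0.03  0.16] then move 1 x [-0.0004, 0.0002, 0.0021]
```

>>> servo_tool --targets '[{"dp": [0,0,0.002],"dr": [0,0,0],"fingers": 0.02},{"dp": [0,0,0],"dr": [0,0,0],"fingers": 0.07},{"dp": [0,0,0],"dr": [0,0,0],"fingers": 0.07},{"dp": [0,0,0],"dr": [0,0,0],"fingers": 0.07},{"dp": [0,0,-0.03],"dr": [0,0,0],"fingers": 0.07}]'

```text
time_s: 51.78
position: [501.4, 86.0, 92.0]
tcp_rot: [-3.139, -0.12, 0.007]
contact_force: [0.1, 0.4, 0.6]
gripper_width: 70.5
grip_force: 0.0
```

>>> servo_tool --targets '[{"dp": [0,0,-0.05],"dr": [0,0,0],"fingers": 0.07},{"dp": [0,0,-0.05],"dr": [0,0,0],"fingers": 0.07},{"dp": [0,0,-0.05],"dr": [0,0,0],"fingers": 0.07},{"dp": [-0.02,0.04,-0.05],"dr": [0,0,0],"fingers": 0.07},{"dp": [-0.02,0.04,-0.05],"dr": [0,0,0],"fingers": 0.07}]'

```text
time_s: 52.4
position: [470.3, 7.8, 337.3]
tcp_rot: [-3.139, -0.121, 0.003]
contact_force: [0.5, -0.2, 0.9]
gripper_width: 69.9
grip_force: 0.0
```

>>> servo_tool --targets '[{"dp": [-0.03,0.01,-0.02],"dr": [0,0,0],"fingers": 0.07},{"dp": [0,0,0],"dr": [0,0,0],"fingers": 0.07},{"dp": [0,0,0],"dr": [0,0,0],"fingers": 0.07}]'

```text
time_s: 52.78
position: [442.2, -3.0, 355.6]
tcp_rot: [-3.138, -0.122, 0.003]
contact_force: [0.2, 0.6, 0.2]
gripper_width: 70.0
grip_force: 0.0
```

```bash
python3 - <<'E'
from h import *
for n,f in (('wrist','w11'),('scene','s3'),('side','d3')):
    snap(n,f); cv2.imwrite(f'pics/{f}b.png',cv2.resize(cv2.imread(f'pics/{f}.png'),(800,600),interpolation=cv2.INTER_CUBIC))
print(r.sense()['position'])
E
```

```text
[442.15711733  -3.16658792 355.31818616]
```

View pics/w11b.png

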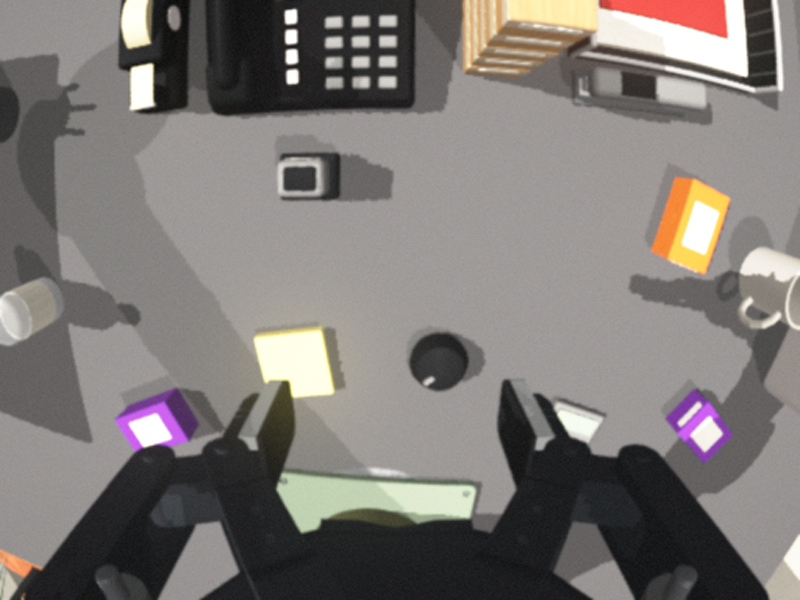

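View pics/d3b.png

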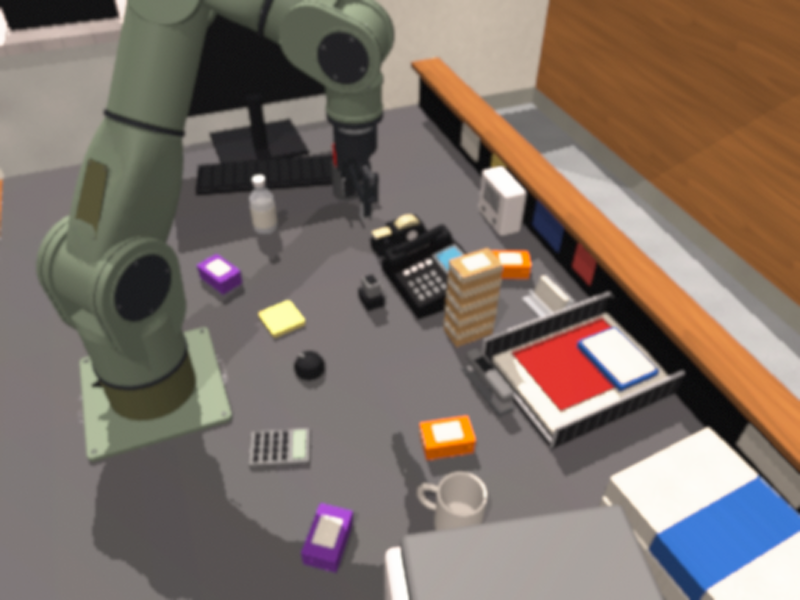

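The wrist and side views show the column upright, the stamp at (305,178) before the phone, the tape left of it, and the stapler at (575–710,65–110) before the tray. Numeric check:

```bash
python3 - <<'E'
from h import *
W=lambda u,v,z:np.round(pt('w11',u*.64,v*.64,z)[:2],1)
a,b=W(594,84,57),W(706,97,57); print('stapler arm ends',a,b,'mid',(a+b)/2,'base',W(574,98,3),W(710,118,3))
print('tray lip',W(580,52,21),W(775,89,21))
print('stamp top',W(300,178,72),'phone front',W(212,110,20),W(411,105,20))
print('tape nose',W(143,108,55),'box front corner top',W(462,72,3))
S=lambda u,v,z:np.round(pt('s3',u*.64,v*.64,z)[:2],1)
E
python3 - <<'E'
import cv2
im=cv2.imread('pics/s3.png')[160:310,110:420]
cv2.imwrite('pics/s3c.png',cv2.resize(im,None,fx=2.58,fy=2.58,interpolation=cv2.INTER_CUBIC))
E
```

```text
stapler arm ends [ 614.  -173.1] [ 632.3 -305.7] mid [ 623.15 -239.4 ] base [ 606.1 -174.4] [ 622.9 -354.3]
tray lip [ 652.9 -170.7] [ 684.8 -447.3]
stamp top [498.3  85.8] phone front [563.1 192.7] [573.3  -6.1]
tape nose [565.4 254.6] box front corner top [614.8 -54.4]
```

View pics/s3c.png

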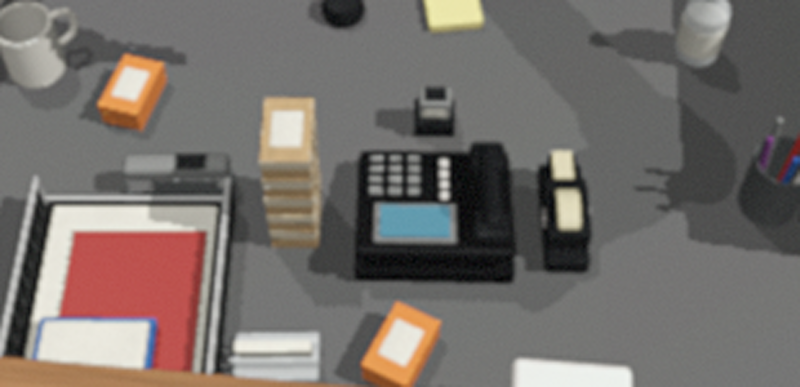

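The scene crop shows the stapler at (125–228,165), knocked about 4–5 cm towards the column since I placed it. I'll measure it and mend that.

```bash
python3 - <<'E'
from h import *
S=lambda u,v,z:np.round(pt('s3',110+u/2.58,160+v/2.58,z)[:2],1)
D=lambda u,v,z:np.round(pt('d3',u*.64,v*.64,z)[:2],1)
print('scene arm ends top center',S(127,167,57),S(228,164,57),'tray lip ends',S(48,202,21),S(215,198,21))
print('side ends',D(482,370,57),D(508,398,57))
# tape and stamp from scene
print('stamp top',S(436,95,72),'tape roll',S(569,209,76),'nose',S(563,152,58),'stack top', S(288,130,200))
E
python3 plan.py 612,-245,200,4.5 612,-245,110,4.5
```

```text
scene arm ends top center [ 642.7 -300.5] [ 626.9 -171.3] tray lip ends [ 682.2 -402.7] [ 657.4 -187.2]
side ends [ 614.2 -236.3] [ 628.  -317.1]
stamp top [504.6  88.7] tape roll [668.6 263.2] nose [571.9 257.5] stack top [666.1 -77.9]
t 52.92 pos [442.2  -3.2 355.3] ang -85.6 w 69.7 j7 -0.9 F [-0.3 -0.4 -0. ]
-> (612.0, -245.0, 200.0, 4.5) rot 12 x [0.01 0.01 7.49] then move 7 x [0.0363, -0.0215, 0.0222]
-> (612.0, -245.0, 110.0, 4.5) rot 0 x [0. 0. 0.] then move 2 x [0.0, 0.0, 0.045]
```

>>> servo_tool --targets '[{"dp": [0,0,0],"dr": [0,0,-10.3],"fingers": 0.07},{"dp": [0,0,0],"dr": [0,0,-10.3],"fingers": 0.07},{"dp": [0,0,0],"dr": [0,0,-10.3],"fingers": 0.07},{"dp": [0,0,0],"dr": [0,0,-10.3],"fingers": 0.07},{"dp": [0,0,0],"dr": [0,0,-10.3],"fingers": 0.07}]'

```text
time_s: 53.55
position: [442.1, -3.3, 355.5]
tcp_rot: [-2.769, -1.48, 0.003]
contact_force: [-1.2, -1.0, -0.3]
gripper_width: 70.0
grip_force: 0.0
```

>>> servo_tool --targets '[{"dp": [0,0,0],"dr": [0,0,-10.3],"fingers": 0.07},{"dp": [0,0,0],"dr": [0,0,-10.3],"fingers": 0.07},{"dp": [0,0,0],"dr": [0,0,-10.3],"fingers": 0.07},{"dp": [0,0,0],"dr": [0,0,-10.3],"fingers": 0.07},{"dp": [-0.036,0.022,0.01],"dr": [0,0,0],"fingers": 0.07}]'

```text
time_s: 54.18
position: [468.5, -35.1, 345.9]
tcp_rot: [-2.07, -2.359, -0.001]
contact_force: [0.8, 0.5, -0.3]
gripper_width: 69.9
grip_force: 0.0
```

>>> servo_tool --targets '[{"dp": [-0.036,0.022,0.02],"dr": [0,0,0],"fingers": 0.07},{"dp": [-0.036,0.022,0.025],"dr": [0,0,0],"fingers": 0.07},{"dp": [-0.036,0.022,0.025],"dr": [0,0,0],"fingers": 0.07},{"dp": [-0.036,0.022,0.03],"dr": [0,0,0],"fingers": 0.07},{"dp": [-0.036,0.022,0.03],"dr": [0,0,0],"fingers": 0.07}]'

```text
time_s: 54.8
position: [600.1, -202.4, 213.5]
tcp_rot: [-2.078, -2.352, 0.001]
contact_force: [-0.1, -0.0, 0.3]
gripper_width: 70.2
grip_force: 0.0
```

>>> servo_tool --targets '[{"dp": [-0.036,0.022,0.02],"dr": [0,0,0],"fingers": 0.07},{"dp": [0,0,0],"dr": [0,0,0],"fingers": 0.07},{"dp": [0,0,0],"dr": [0,0,0],"fingers": 0.07}]'

```text
time_s: 55.18
position: [625.4, -234.0, 195.0]
tcp_rot: [-2.078, -2.353, 0.001]
contact_force: [0.8, 0.4, -0.2]
gripper_width: 69.5
grip_force: 0.0
```

```bash
python3 - <<'E'
from h import *
snap('wrist','w12'); cv2.imwrite('pics/w12b.png',cv2.resize(cv2.imread('pics/w12.png'),(800,600),interpolation=cv2.INTER_CUBIC))
E
python3 plan.py 622,-240,60,7
```

```text
t 55.23 pos [ 625.6 -233.7  195.6] ang 7.1 w 69.6 j7 0.71 F [-0.6 -0.1  0.5]
-> (622.0, -240.0, 60.0, 7.0) rot 0 x [-0.09 -0.08  0.13] then move 3 x [-0.0019, -0.0014, 0.0452]
```

View pics/w12b.png

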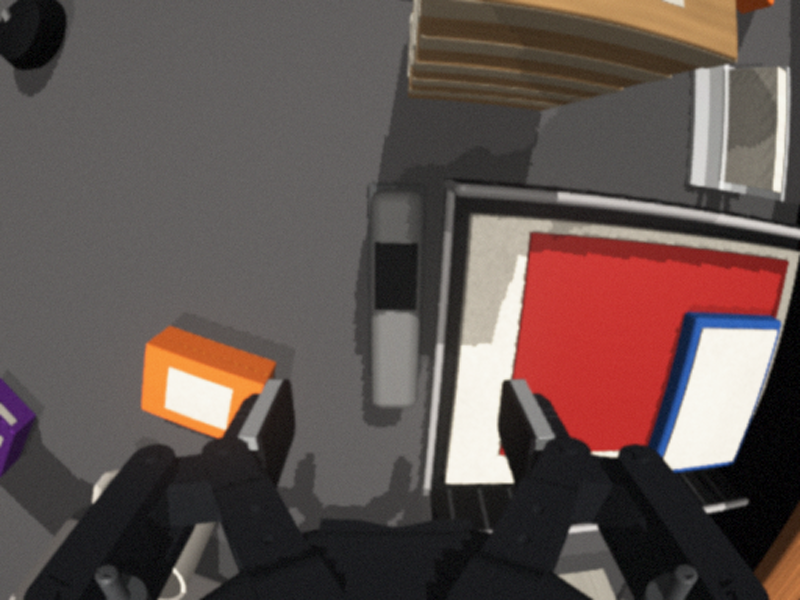

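The stapler arm is at columns 372–418, rows 192–407. The tray lip runs from (449,200) to (428,480).

```bash
python3 - <<'E'
from h import *
W=lambda u,v,z:np.round(pt('w12',u*.64,v*.64,z)[:2],1)
a,b=W(397,190,57),W(395,407,57); print(a,b,(a+b)/2,np.degrees(np.arctan2(*(a-b)[::-1])))
print('sides',W(372,300,57),W(419,300,57)); print('lip',W(448,200,21),W(440,330,21),W(428,480,21))
E
```

```text
[ 618.7 -172.1] [ 634.2 -305.8] [ 626.45 -238.95] 96.61284764734839
sides [ 612.2 -236.6] [ 639.2 -233.2]
lip [ 651.6 -176.6] [ 659.6 -263.6] [ 671.5 -392.7]
```

>>> servo_tool --targets '[{"dp": [-0.005,0,0.04],"dr": [0,0,0.5],"fingers": 0.052},{"dp": [0,0,0.04],"dr": [0,0,0],"fingers": 0.052},{"dp": [0,0,0.035],"dr": [0,0,0],"fingers": 0.052},{"dp": [0,0,0.018],"dr": [0,0,0],"fingers": 0.052},{"dp": [0,0,0],"dr": [0,0,0],"fingers": 0.052}]'

```text
time_s: 55.85
position: [625.8, -238.9, 62.4]
tcp_rot: [-2.088, -2.344, 0.001]
contact_force: [0.1, 0.6, 0.6]
gripper_width: 51.6
grip_force: 0.0
```

>>> servo_tool --targets '[{"dp": [0,0,0],"dr": [0,0,0],"fingers": 0.01},{"dp": [0,0,0],"dr": [0,0,0],"fingers": 0.01},{"dp": [0,0,0],"dr": [0,0,0],"fingers": 0.01},{"dp": [0,0,0],"dr": [0,0,0],"fingers": 0.01},{"dp": [0,0,0],"dr": [0,0,0],"fingers": 0.01}]'

```text
time_s: 56.48
position: [626.4, -239.5, 64.2]
tcp_rot: [-2.09, -2.345, -0.0]
contact_force: [-2.5, 0.3, 8.1]
gripper_width: 28.7
grip_force: 59.4
```

>>> servo_tool --targets '[{"dp": [0,0,-0.025],"dr": [0,0,0],"fingers": 0.01},{"dp": [0,0,-0.025],"dr": [0,0,1.5],"fingers": 0.01},{"dp": [0,0,0],"dr": [0,0,0],"fingers": 0.01},{"dp": [0,0,0],"dr": [0,0,0],"fingers": 0.01}]'

```text
time_s: 56.98
position: [625.8, -239.2, 112.0]
tcp_rot: [-2.118, -2.317, 0.001]
contact_force: [-0.5, -0.2, -3.5]
gripper_width: 28.7
grip_force: 60.3
```

```bash
python3 plan.py 607,-290.5,112,5
```

```text
t 56.98 pos [ 625.8 -239.2  112. ] ang 5.1 w 28.7 j7 0.72 F [-0.5 -0.2 -3.5]
-> (607.0, -290.5, 112.0, 5.0) rot 0 x [-0.12 -0.07  0.12] then move 2 x [-0.0248, -0.0116, 0.0]
```

>>> servo_tool --targets '[{"dp": [-0.025,-0.012,0],"dr": [0,0,0],"fingers": 0.01},{"dp": [-0.025,-0.012,0],"dr": [0,0,0],"fingers": 0.01},{"dp": [0,0,0.025],"dr": [0,0,0],"fingers": 0.01},{"dp": [0,0,0.022],"dr": [0,0,0],"fingers": 0.01},{"dp": [0,0,0],"dr": [0,0,0],"fingers": 0.01}]'

```text
time_s: 57.6
position: [605.7, -290.8, 63.4]
tcp_rot: [-2.117, -2.315, 0.003]
contact_force: [0.4, -0.2, -2.2]
gripper_width: 28.5
grip_force: 64.1
```

>>> servo_tool --targets '[{"dp": [0,0,0.001],"dr": [0,0,0],"fingers": 0.01},{"dp": [0,0,0],"dr": [0,0,0],"fingers": 0.05},{"dp": [0,0,0],"dr": [0,0,0],"fingers": 0.05},{"dp": [0,0,0],"dr": [0,0,0],"fingers": 0.05},{"dp": [0,0,-0.03],"dr": [0,0,0],"fingers": 0.05}]'

```text
time_s: 58.22
position: [605.7, -290.8, 93.1]
tcp_rot: [-2.117, -2.314, 0.002]
contact_force: [0.8, 0.5, -0.0]
gripper_width: 49.8
grip_force: 0.0
```

>>> servo_tool --targets '[{"dp": [0,0,-0.05],"dr": [0,0,0],"fingers": 0.05},{"dp": [0,0,-0.05],"dr": [0,0,0],"fingers": 0.05},{"dp": [0,0,-0.05],"dr": [0,0,0],"fingers": 0.05},{"dp": [0,-0.05,-0.03],"dr": [0,0,0],"fingers": 0.05},{"dp": [0,-0.05,0],"dr": [0,0,0],"fingers": 0.05}]'

```text
time_s: 58.85
position: [506.2, -300.8, 276.5]
tcp_rot: [2.119, 2.317, -0.0]
contact_force: [0.9, -1.7, -0.5]
gripper_width: 50.1
grip_force: 0.0
```

>>> servo_tool --targets '[{"dp": [0,0,0],"dr": [0,0,0],"fingers": 0.05},{"dp": [0,0,0],"dr": [0,0,0],"fingers": 0.05}]'

```text
time_s: 59.1
position: [507.8, -300.1, 274.8]
tcp_rot: [-2.119, -2.318, 0.0]
contact_force: [0.2, -0.3, -0.4]
gripper_width: 50.0
grip_force: 0.0
```

```bash
python3 - <<'E'
from h import *
a0=np.load('pics/s3.npz')['im']; a=snap('scene','s4'); print(r.sense()['position'])
S=lambda u,v,z:np.round(pt('s4',u,v,z)[:2],1)
g=cv2.cvtColor(a,cv2.COLOR_RGB2GRAY); hsv=cv2.cvtColor(a,cv2.COLOR_RGB2HSV)
# changed pixels near stapler / stamp / tape / stack between s3 and s4
d=np.abs(a.astype(int)-a0).max(2)>25
for n,(x0,x1,y0,y1) in dict(stamp=(265,295,190,215),tape=(315,345,215,268),stack=(205,240,195,260),phone=(245,312,212,272)).items(): print(n,d[y0:y1,x0:x1].mean().round(3))
# stapler arm: grey pixels before the tray lip
m=((g>75)&(g<150)&(hsv[...,1]<40)).astype(np.uint8); m[:,:110]=0; m[:,205:]=0; m[:212]=0; m[232:]=0
ys,xs=np.nonzero(m); print('x range',np.percentile(xs,[2,98]),'y',np.percentile(ys,[5,95]))
cv2.imwrite('pics/s4c.png',cv2.resize(cv2.imread('pics/s4.png')[160:310,110:420],None,fx=2.58,fy=2.58,interpolation=cv2.INTER_CUBIC))
E
```

```text
[ 508.07567291 -300.05010237  274.49690016]
stamp 0.0
tape 0.001
stack 0.0
phone 0.0
x range [111. 203.] y [212. 230.]
```

```bash
python3 -c "
from plant import r
print(r.sign_off())"
```

```text
the job is handed in; nothing more can be done
None
```

I handed the job in at about 59 s with everything placed: five-box column, tape, stamp and stapler; the stapler got knocked mid-run and I put it back but checked that only by gripper position. I viewed 16 pictures, two over the limit of 14, and the sign-off returned no verdict.

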